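# Hold down a bearing foot with T-slot studs and start its thread

### The arm

A 6-joint arm with a two-finger parallel gripper is mounted at the origin on a cart in front of the work surface, level with it; the furniture and walls round the work are solid. World frame = base frame: x ahead of the robot, y to its left, z up, the work surface at z = 0. Lengths are in m, angles in rad, forces in N, time in s.
With the tool pointing down it reaches from about 0.3 to 0.85 m from the base axis. Payload 4.2 kg.
Tool frame: the origin (TCP) lies between the finger pads; the fingertips stand 14 mm ahead of it and the grasp point (between the pads) lies 5 mm behind it; z points along the fingers, y is the line along which they close (so a half turn about z gives the same grasp; the last joint's range is limited). The gripper opens to 91 mm and grips with 3 to 60 N. Pads are 32 mm wide; open, the fingers measure 118 mm over their backs; the gripper's body (76 mm by 178 mm) begins 60 mm behind the grasp point.
Start: joints at [-1.327, 0.32, 1.565, -0, 1.257, -0.02], TCP at [0.15, -0.555, 0.228] pointing down, gripper open.
Joint ranges: [-3.11, 3.11], [-0.84, 2.01], [0.21, 2.61], [-1.34, 4.49], [0.05, 2.63], [-2.56, 2.56]. Speed limits (rad/s): [2.57, 2.57, 3.14, 3.14, 3.14, 3.14].

### API

Orientations are given as a unit quaternion [w, x, y, z].
In Python, from bench import robot gives the robot as it stands.
- The arm moves only by the tool jog_arm, never from a script. Its argument "increments" is a list of rows, each a list of 4 numbers: the shift along the tool's x, y, z in m, then the turn about the tool's z in rad. A call has 1 to 5 rows; each row is the pose to reach, as a shift and turn from the pose commanded when the call began, along the tool's axes at that moment; what a row does not reach only later rows make up. A row lasts 1/12 s, in which the tool goes at most 41.7 mm and 7.16 degrees, less where a joint would pass 70% of its speed; a pose out of reach is approached as far as the arm can. A call with a gripper value outside its range is refused whole. "gripper" is the closure, from 0 (fully open) to 1 (shut), set as the call begins (left out, the last holds). The fingers move at their own pace and stop on an object; "newtons" is the grip in N (left out, the last holds). Time passes only in rows, so rows that repeat a pose let the fingers close. It gives the time, the measured TCP pose, the force, the opening and the grip force at its end, in the units of the state.
- robot.observe(): the state, without advancing time (a new reading comes with each control period).
- robot.grab_frame(name): name is "scene" or "side" or "wrist"; returns (picture, depth): 384x512x3 uint8, blue, green, red; 384x512 float32, m along the optical axis (not along the pixel's ray), 0 where there is no reading.
- robot.camera_params(name): a dict with "fov_y" (degrees; the focal length in pixels is half the picture's height over the tangent of half this angle, whatever the lens; pixels are square), "cx", "cy" (the principal point, pixels), "T" (4x4, takes a point from camera to world coordinates). Camera axes: x right, y up, looking along -z (the intrinsics and any distortion apply to the point x, -y, -z); pixel columns grow to the right and rows downward; lengths in m; the calibration is good to about 2 mm. A picture is of the moment at which its call begins: read the wrist's pose just before it. camera_params takes no time and is no camera call; for the wrist camera it gives the pose at the moment of the call.
- robot.finish_job(): hands the job in; it is judged then, once.
The state is a dict: "t": time; "joints": joint angles; "joint_vel": joint speeds; "tau": joint torques, N m; "eef_pos": TCP position; "eef_rot": TCP orientation; "ft_force": force on the tool from outside, world axes, zero at the start; "wrist_torque": the same for the moment, N m; "gripper_width": finger opening in m; "finger_force": force on a finger pad.
Only numpy, scipy, OpenCV 4.12 (cv2) and the standard library are available. Lean on these libraries where they do the work, as an engineer would, in place of code of your own. Each camera call takes 0.05 s, during which the arm holds its last target. There are 200 camera calls.

### The job

Set the brass bearing foot, which has a tap standing in its boss, down flat over the two dowels of the T-slotted plate; then hold it down with every stud there is in the wooden rack (two to four), at least one at each end of the foot: drop the stud's head into a T-slot, slide it home into one of the foot's open slots and turn it a quarter turn, so that its head lies square across the T-slot and cannot lift out. When all are locked, start the thread with the tap wrench: half a turn clockwise and a quarter back, the same again, then a last half turn clockwise, so that it ends one full turn in. Leave everything else on the bench where it stands.

Things in the scene. Friction and masses are not known exactly. Their poses are not given: they have to be found in the camera images.
- plate: steel plate screwed to the bench, 136 (x) x 180 (y) x 21 mm; origin centre of underside, z up. Two T-slots run its whole length along y, centred at x = -40 and +40 mm: opening 13 mm wide, lips 6 mm thick (z 15 to 21), chamber under them 26 mm wide, 7.5 mm high, floor at z = 7.5 mm. A stud's head passes the opening only along the slot; turned across, it cannot lift out
- foot: brass bearing foot, about 0.7 kg with the tap in it, lying on the bench at the start; origin centre of underside, z up. Flange 8 mm thick, 108 (x) x 122 (y) mm with two 7.5 mm dowel holes at x = 0, y = -28 and +28 mm. At each y end two open slots 12 mm wide at x = -40 and +40 mm run from the end (61 mm out) in to 40 mm from the middle. Round boss 28 mm across, z 8 to 25 mm, in the middle
- dowel1 (a point): tip of a 6 mm tapered dowel that stands 6 mm out of the plate's top at x = 0, y = -28 mm of the plate. With the foot down on both dowels its slots lie over the T-slots, its axes are parallel to the plate's (either way round) and its origin is over the plate's, 21 mm up
- dowel2 (a point): tip of the other dowel, at x = 0, y = +28 mm of the plate, 27 mm above the bench
- tap (a joint): turn of the tap in the boss, rad: about 0 at the start with the wrench bar along the foot's y; grows clockwise seen from above (forward; feeds down 1.25 mm a turn), so the bar's angle in the foot's frame is minus this. Stiff (0.12 N m), stays where it is left; 6.28 is one full turn
- tap_grip (a point): centre of the tap wrench's middle block, on the tap's axis, 54 mm above the foot's underside. Block 12 mm across the bar, 32 mm along it, 15 mm high (47 to 62 mm above the foot's underside), so fingers can take the boss below it from either side of the bar. The thin bar reaches 46 mm from the axis both ways and passes over locked studs. Site y lies along the bar
- rack: loose hardwood rack, 36 (x) x 180 (y) x 30 mm, about 0.6 kg; origin centre of underside. Four oblong pockets 13 x 25 mm, 26 mm deep, in a row along y at -69, -23, 23 and 69 mm. If knocked aside it carries its studs with it
- stud1: steel hammer-head stud, 61 mm tall; origin centre of the head's underside, z up the stud, x along the head. Head 22 (x) x 10 (y) x 6 mm, shank 9 mm, collar 24 mm across at z 23 to 27.5, wing grip 30 (x) x 10 (y) mm at z 33 to 61, in line with the head. Starts in a rack pocket, wing along the row, origin 7 mm above the bench. None if absent or held
- stud2: hammer-head stud, same as stud1. Two to four of the four studs are there. In a T-slot, resting on the chamber floor, its collar clears the foot's flange by 1.5 mm, so it slides freely over it
- stud3: hammer-head stud, same as stud1. Two to four of the four studs are there. In a T-slot, resting on the chamber floor, its collar clears the foot's flange by 1.5 mm, so it slides freely over it
- stud4: hammer-head stud, same as stud1. Two to four of the four studs are there. In a T-slot, resting on the chamber floor, its collar clears the foot's flange by 1.5 mm, so it slides freely over it
- seat1 (a point): seat of a stud in the foot's open slot at x = -40, y = 46 mm of the foot (+y end), on the flange's top; a stud pushed home stops 44.5 mm from the foot's middle
- seat2 (a point): seat of a stud in the foot's open slot at x = 40, y = 46 mm of the foot (+y end), on the flange's top; a stud pushed home stops 44.5 mm from the foot's middle
- seat3 (a point): seat of a stud in the foot's open slot at x = -40, y = -46 mm of the foot (-y end), on the flange's top; a stud pushed home stops 44.5 mm from the foot's middle
- seat4 (a point): seat of a stud in the foot's open slot at x = 40, y = -46 mm of the foot (-y end), on the flange's top; a stud pushed home stops 44.5 mm from the foot's middle
- oiler: oil bottle with needle, 28 mm across, 87 mm tall, standing to the right of the plate; origin centre of underside. Leave it alone
- gauge: calliper lying in front on the left, about 205 mm long. Leave it alone

How it is judged:
By the outcome, as a careful person would: the job done as asked, in the order asked, and still so for the second after the job is handed in, with the robot touching nothing.
Of stud1, stud2, stud3, stud4 only 2 to 4 are there at a start; the rules pass over those that are not, and their reading is None.
At some moment in a run one of rack may be knocked a few centimetres aside while the robot is not near it.
Once in a run the grip may slacken for a moment while it holds something.
It also fails if it takes over 210 s, if anything falls off the work surface, if the arm or the gripper's body presses on something with over 40 N, if the wrist force passes 120 N, or if a joint passes its speed limit or range.

## Working session

There is one attempt and no reset: what is moved stays moved. The work goes in short steps, Python scripts to look and compute and a tool call to move; the robot and the scene stay as the last step left them, time stands still between calls to the robot, and variables do not carry over. Pictures are saved under pics/ and viewed, at most 14 in all, crops included, and the job is handed in when it is done.

Besides the shell and the picture viewer there is one more tool, called in YAML: its name, and indented under it one key for each argument. jog_arm: Moves the arm, as the interface text tells. Its arguments: {"type":"object","properties":{"increments":{"type":"array","items":{"type":"array","items":{"type":"number"}}},"gripper":{"type":"number"},"newtons":{"type":"number"}},"required":["increments"]}

```bash
ls; mkdir -p pics; cat > h.py <<'E'
import numpy as np, cv2
from bench import robot
def cam(n):
    p=robot.camera_params(n); img,d=robot.grab_frame(n); return p,img,d
def K(p,h=384):
    f=h/2/np.tan(np.radians(p['fov_y'])/2); return f,p['cx'],p['cy']
def cloud(p,d):
    f,cx,cy=K(p); v,u=np.mgrid[:d.shape[0],:d.shape[1]]
    c=np.stack([(u-cx)/f*d,-(v-cy)/f*d,-d],-1); T=np.array(p['T'])
    return c@T[:3,:3].T+T[:3,3]
def ray(p,u,v,z):
    f,cx,cy=K(p);T=np.array(p['T']); r=T[:3,:3]@np.array([(u-cx)/f,-(v-cy)/f,-1]);o=T[:3,3]
    return o+r*(z-o[2])/r[2]
E
python3 - <<'E'
from h import *
for n in ['scene','side','wrist']:
    p,i,d=cam(n); cv2.imwrite(f'pics/{n}0.png',i); np.savez(f'pics/{n}0.npz',d=d,i=i,**{k:np.array(v) for k,v in p.items()})
    print(n,{k:(np.round(v,3).tolist() if k=='T' else v) for k,v in p.items()})
print(robot.observe())
a=cv2.imread('pics/scene0.png');b=cv2.imread('pics/side0.png')
E
```

```text
pics
scene {'fov_y': 43.5257306496779, 'cx': 255.408658331515, 'cy': 197.1309625226927, 'T': [[-0.698, 0.338, -0.632, -0.273], [-0.716, -0.321, 0.62, 0.802], [0.006, 0.885, 0.466, 0.626], [0.0, 0.0, 0.0, 1.0]]}
side {'fov_y': 55.97020008214803, 'cx': 255.23776517046414, 'cy': 191.30752533925926, 'T': [[0.986, 0.096, -0.136, 0.383], [-0.166, 0.482, -0.86, -0.817], [-0.017, 0.871, 0.491, 0.564], [0.0, 0.0, 0.0, 1.0]]}
wrist {'fov_y': 60.64788338554964, 'cx': 251.71854972190985, 'cy': 194.09101137493548, 'T': [[0.261, 0.937, 0.23, 0.214], [-0.965, 0.254, 0.06, -0.538], [-0.002, -0.238, 0.971, 0.385], [0.0, 0.0, 0.0, 1.0]]}
{'t': 0.15, 'joints': array([-1.32701533e+00,  3.20133660e-01,  1.56537256e+00, -2.26845978e-06,
        1.25736949e+00, -2.00159618e-02]), 'joint_vel': array([-0.00268202, -0.00259475, -0.00377396, -0.00219246, -0.00050425,
       -0.00013854]), 'tau': array([-2.63214351e-04, -4.12774694e+01, -2.32154989e+01,  7.26930751e-02,
        4.33688227e-02, -9.15028386e-05]), 'eef_pos': array([ 0.14983854, -0.55477847,  0.22733012]), 'eef_rot': array([-6.37397049e-04,  9.91313749e-01,  1.31516690e-01, -7.26981819e-05]), 'ft_force': array([-0.21665301, -0.88099402,  0.04259129]), 'wrist_torque': array([ 0.04673093, -0.03278586, -0.0189028 ]), 'finger_force': 0.0, 'gripper_width': 0.0908429755458129}
```

View pics/scene0.png

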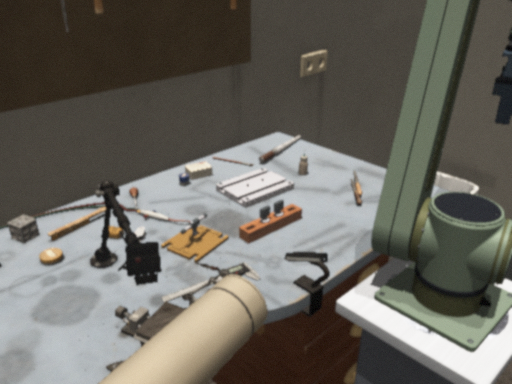

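View pics/side0.png

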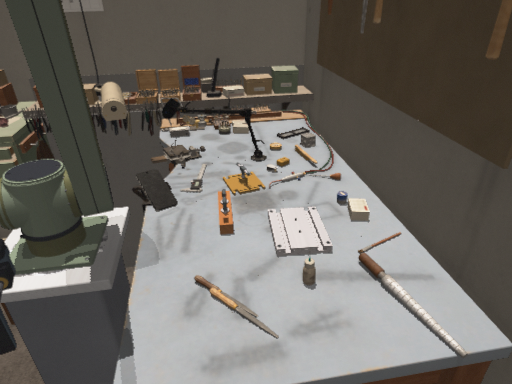

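```bash
cat >> h.py <<'E'
def rect(P2):
    (c,s,a)=cv2.minAreaRect((P2*1000).astype(np.float32)); return np.round(c,1),np.round(s,1),round(a,1)
E
python3 - <<'E'
from h import *
for n in ['side','scene']:
    z=np.load(f'pics/{n}0.npz'); p=dict(fov_y=float(z['fov_y']),cx=float(z['cx']),cy=float(z['cy']),T=z['T'])
    X=cloud(p,z['d']); hsv=cv2.cvtColor(z['i'],cv2.COLOR_BGR2HSV)
    reg=(X[...,0]>.2)&(X[...,0]<.9)&(X[...,1]>-.5)&(X[...,1]<.6)&(X[...,2]>.004)&(X[...,2]<.2)&(z['d']>0)
    l,lab,st,ce=cv2.connectedComponentsWithStats(reg.astype(np.uint8),connectivity=4)
    print(n)
    for k in range(1,l):
        m=lab==k
        if st[k,4]<25: continue
        Q=X[m]; print(st[k,:5],rect(Q[:,:2]),'z',np.round(np.percentile(Q[:,2],[5,50,95,100]),3),'hsv',np.median(hsv[m],0))
    col=(hsv[...,0]>8)&(hsv[...,0]<28)&(hsv[...,1]>150)&reg
    l,lab,st,ce=cv2.connectedComponentsWithStats(col.astype(np.uint8),connectivity=4)
    for k in range(1,l):
        if st[k,4]<60: continue
        m=lab==k;Q=X[m]; print('COL',st[k],rect(Q[:,:2]),np.round(np.percentile(Q[:,2],[5,50,95]),3),np.median(hsv[m],0))
s=np.load('pics/side0.npz')['i']; c=s[130:290,160:360]; cv2.imwrite('pics/crop1.png',cv2.resize(c,(800,640))[:600])
E
```

```text
side
[162 106 105  56 845] (array([436.6, 440.6]), array([ 67.3, 371.7]), 77.3) z [0.007 0.182 0.196 0.2  ] hsv [16. 36. 30.]
[300 133  16  15 193] (array([811.1, 505.1]), array([48.4, 51.9]), 15.6) z [0.006 0.031 0.047 0.048] hsv [15. 33. 81.]
[271 137  63  46 281] (array([792.2, 341.2]), array([469.2, 129.7]), 51.5) z [0.005 0.008 0.014 0.017] hsv [ 16.  42. 109.]
[152 140  54  29 661] (array([281.8, 436.8]), array([201.9, 160.2]), 63.5) z [0.008 0.032 0.084 0.12 ] hsv [16. 48. 90.]
[270 143  12   8  75] (array([675.7, 498.1]), array([47.2, 45.2]), 67.6) z [0.005 0.016 0.018 0.018] hsv [ 17. 106. 187.]
[295 145  23  19 116] (array([766., 384.]), array([ 13.2, 172.7]), 9.8) z [0.006 0.019 0.022 0.024] hsv [ 16.  113.5 163.5]
[277 157  13  10  86] (array([671.9, 349.3]), array([44.7, 28.9]), 35.7) z [0.005 0.016 0.021 0.022] hsv [ 18. 156. 122.]
[223 163  43  32 641] (array([509. , 227.8]), array([109.9, 127.2]), 10.5) z [0.006 0.009 0.058 0.065] hsv [ 18. 157. 186.]
[267 164  11   7  51] (array([621.8, 309.2]), array([24.4, 41.8]), 47.5) z [0.006 0.016 0.018 0.019] hsv [ 17.  24. 18
[... 2909 characters left out ...]
y([240.9, 147.9]), array([ 85., 124.]), 36.8) z [0.033 0.065 0.09  0.093] hsv [26. 17. 78.]
[118 254  44  32 722] (array([280.1, 510.5]), array([70.8, 39.8]), 30.2) z [0.171 0.187 0.199 0.2  ] hsv [60. 15. 29.]
[182 262  68  45 575] (array([322.3, 311.8]), array([ 99., 204.]), 1.1) z [0.006 0.053 0.111 0.122] hsv [ 18.  32. 105.]
[293 275  22  17 205] (array([222.7, 167.9]), array([36.1, 45.4]), 87.5) z [0.005 0.007 0.01  0.019] hsv [16. 41. 64.]
[ 115  301   72   45 1514] (array([338.7, 464.2]), array([116.8, 117.7]), 6.6) z [0.009 0.042 0.046 0.048] hsv [17. 51. 95.]
[106 361  15  10  68] (array([299.5, 567.2]), array([22.8, 15.4]), 63.1) z [0.004 0.006 0.008 0.009] hsv [ 18.   43.  109.5]
```

View pics/crop1.png

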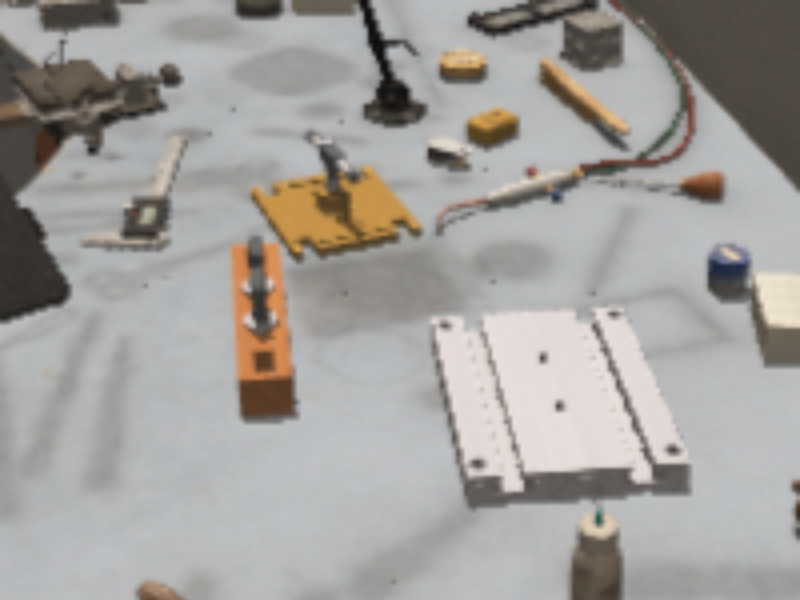

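jog_arm:
  increments:
    - [0.02,-0.025,-0.01,0]
    - [0.045,-0.052,-0.025,0]
    - [0.068,-0.08,-0.05,0]
    - [0.09,-0.105,-0.075,0]
    - [0.113,-0.131,-0.1,0]

```text
t: 0.57
eef_pos: [0.2238, -0.3999, 0.3265]
eef_rot: [-0.001, 0.991, 0.131, -0.0]
ft_force: [1.8, -1.3, 1.2]
gripper_width: 0.0912
finger_force: 0.0
```

jog_arm:
  increments:
    - [0.023,-0.026,0,0]
    - [0.045,-0.052,0,0]
    - [0.068,-0.079,0,0]
    - [0.09,-0.105,0,0]
    - [0.113,-0.131,0,0]

```text
t: 0.98
eef_pos: [0.2986, -0.244, 0.3259]
eef_rot: [0.0, 0.991, 0.131, 0.0]
ft_force: [0.9, 0.1, 0.3]
gripper_width: 0.0914
finger_force: 0.0
```

jog_arm:
  increments:
    - [0.023,-0.026,0,0]
    - [0.045,-0.052,0,0]
    - [0.068,-0.079,0,0]
    - [0.09,-0.105,0,0]
    - [0.113,-0.131,0,0]

```text
t: 1.4
eef_pos: [0.3735, -0.0881, 0.3259]
eef_rot: [0.0, 0.991, 0.132, 0.0]
ft_force: [0.2, -0.4, 0.3]
gripper_width: 0.0915
finger_force: 0.0
```

jog_arm:
  increments:
    - [0.023,-0.026,0,0.05]
    - [0.045,-0.052,0,0.1]
    - [0.068,-0.079,0,0.16]
    - [0.09,-0.105,0,0.21]
    - [0.113,-0.131,0,0.264]

```text
t: 1.82
eef_pos: [0.4485, 0.0679, 0.3258]
eef_rot: [0.0, 1.0, -0.001, -0.0]
ft_force: [1.2, -0.6, -0.2]
gripper_width: 0.0913
finger_force: 0.0
```

jog_arm:
  increments:
    - [0,0,0,0]
    - [0,0,0,0]
    - [0,0,0,0]

```text
t: 2.07
eef_pos: [0.4479, 0.0658, 0.3256]
eef_rot: [0.0, 1.0, 0.0, -0.001]
ft_force: [0.1, -0.4, 0.2]
gripper_width: 0.0913
finger_force: 0.0
```

```bash
cat >> h.py <<'E'
def snap(n,tag):
    o=robot.observe(); p,i,d=cam(n); cv2.imwrite(f'pics/{tag}.png',i)
    np.savez(f'pics/{tag}.npz',d=d,i=i,**{k:np.array(v) for k,v in p.items()}); return p,i,d
def load(tag):
    z=np.load(f'pics/{tag}.npz'); return dict(fov_y=float(z['fov_y']),cx=float(z['cx']),cy=float(z['cy']),T=z['T']),z['i'],z['d']
def pose():
    o=robot.observe(); w,x,y,z=o['eef_rot']; phi=2*np.arctan2(y,x); return o,o['eef_pos'],(phi+np.pi)%(2*np.pi)-np.pi
def inc(x,y,z,a=None):
    "increment to world TCP x,y,z and closing-axis angle a (deg, mod 180)"
    o,P,phi=pose(); d=np.array([x,y,z])-P; c,s=np.cos(phi),np.sin(phi)
    out=[c*d[0]+s*d[1], s*d[0]-c*d[1], -d[2]]
    t=0
    if a is not None:
        cur=np.degrees(phi)-90; t=(cur-a+90)%180-90
    print('TCP',np.round(P,4),'phi',round(np.degrees(phi),2),'q',np.round(o['joints'],3),'w',round(o['gripper_width'],4))
    print('INC',np.round(out,4),'turn',round(np.radians(t),4),'t',round(o['t'],2))
E
python3 - <<'E'
from h import *
o,P,phi=pose(); print(o['t'],P,np.degrees(phi),o['joints'])
p,i,d=snap('wrist','w1'); print(np.round(p['T'],3).tolist())
E
```

```text
2.0667 [0.44794829 0.06576493 0.32556206] 0.039676668068044256 [ 1.20869987e-01  7.38202241e-02  1.63727316e+00 -7.11476195e-04
  1.43179331e+00  1.69107286e+00]
[[0.001, 0.971, 0.239, 0.515], [-1.0, 0.001, 0.001, 0.066], [0.001, -0.239, 0.971, 0.484], [0.0, 0.0, 0.0, 1.0]]
```

View pics/w1.png

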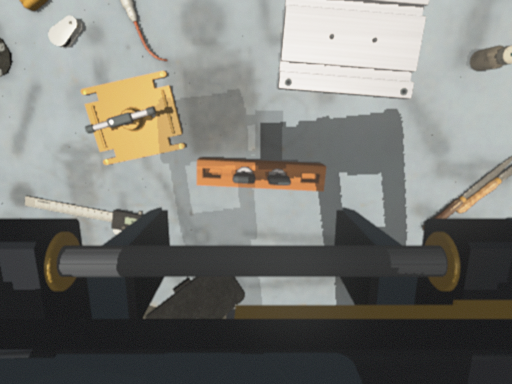

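```bash
cat >> h.py <<'E'
def rays(p,uv,z):
    f,cx,cy=K(p);T=np.array(p['T']);uv=np.asarray(uv,float).reshape(-1,2)
    r=np.c_[(uv[:,0]-cx)/f,-(uv[:,1]-cy)/f,-np.ones(len(uv))]@T[:3,:3].T
    return (T[:3,3]+r*((z-T[2,3])/r[:,2])[:,None])
def foot(p,i,d,zt):
    hsv=cv2.cvtColor(i,cv2.COLOR_BGR2HSV); X=cloud(p,d)
    m=((hsv[...,0]>14)&(hsv[...,0]<26)&(hsv[...,1]>110)&(hsv[...,2]>80)).astype(np.uint8)
    l,lab,st,_=cv2.connectedComponentsWithStats(m); k=1+np.argmax(st[1:,4]); c,_=cv2.findContours((lab==k).astype(np.uint8),0,cv2.CHAIN_APPROX_NONE)
    c=max(c,key=len); print('px',st[k]); return rect(rays(p,c,zt)[:,:2])
E
python3 - <<'E'
from h import *
p,i,d=load('w1'); print(foot(p,i,d,.008))
X=cloud(p,d); print('flange z',np.round(X[135,100:125:6,2],4), 'plate z',X[60,310:400:20,2],'bench',X[130,220,2])
hsv=cv2.cvtColor(i,cv2.COLOR_BGR2HSV)
m=(X[...,2]>.012)&(X[...,2]<.045)&(X[...,0]>.3)&(X[...,0]<.56)&(abs(X[...,1]-.05)<.13)&(hsv[...,1]>120)
c,_=cv2.findContours(m.astype(np.uint8),0,1);c=max(c,key=len);print('rack',rect(rays(p,c,.03)[:,:2]))
m=(X[...,2]>.05)&(X[...,2]<.08)&(X[...,0]<.56)&(X[...,0]>.38)
c,_=cv2.findContours(m.astype(np.uint8),0,1)
for q in c:
    if len(q)>5: print('hi',cv2.boundingRect(q),rect(rays(p,q,.06)[:,:2]))
m=((X[...,2]>.05)&(X[...,2]<.075)&(X[...,1]>.14)&(X[...,0]>.4)).astype(np.uint8)
c,_=cv2.findContours(m,0,1);c=max(c,key=len);print('bar',rect(rays(p,c,.058)[:,:2]))
E
```

```text
px [  81   72  101   92 5508]
(array([506.7, 232. ]), array([107.2, 122.7]), 11.8)
flange z [0.0127 0.0106 0.0101 0.0098 0.0103] plate z [0.02201567 0.02218342 0.02164038 0.02226337 0.02282471] bench 0.0008364168157494745
rack (array([431.5,  53.2]), array([178. ,  36.6]), 87.1)
hi (267, 176, 24, 10) (array([428.9,  30.2]), array([12.1, 30.4]), 0.1)
hi (232, 174, 23, 10) (array([431.6,  76.9]), array([12. , 28.9]), 0.1)
hi (85, 106, 71, 28) (array([506.4, 231.7]), array([12.5, 93.7]), 15.3)
bar (array([506.4, 232.5]), array([12.6, 94.2]), 15.3)
```

jog_arm:
  increments:
    - [0.014,-0.021,0.02,-0.12]
    - [0.028,-0.043,0.04,-0.24]
    - [0.043,-0.064,0.06,-0.36]
    - [0.057,-0.086,0.08,-0.48]
    - [0.071,-0.107,0.105,-0.6]

```text
t: 2.53
eef_pos: [0.5205, 0.1726, 0.2213]
eef_rot: [0.0, 0.955, 0.297, 0.001]
ft_force: [1.2, 0.2, 0.6]
gripper_width: 0.0911
finger_force: 0.0
```

jog_arm:
  increments:
    - [0,0,0,-0.12]
    - [0,0,0,-0.24]
    - [0,0,0,-0.36]
    - [0,0,0,-0.48]
    - [0,0,0,-0.6]

```text
t: 2.95
eef_pos: [0.5194, 0.1714, 0.2211]
eef_rot: [0.0, 0.824, 0.566, -0.0]
ft_force: [-0.1, -0.3, 0.7]
gripper_width: 0.0913
finger_force: 0.0
```

jog_arm:
  increments:
    - [0,0,0,-0.12]
    - [0,0,0,-0.24]
    - [0,0,0,-0.36]
    - [0,0,0,-0.48]
    - [0,0,0,-0.58]

```text
t: 3.37
eef_pos: [0.5193, 0.1712, 0.2213]
eef_rot: [0.0, 0.628, 0.778, -0.0]
ft_force: [0.2, 0.0, 0.3]
gripper_width: 0.0911
finger_force: 0.0
```

jog_arm:
  increments:
    - [0,0,0,0]
    - [0,0,0,0]
    - [0,0,0,0]

```text
t: 3.62
eef_pos: [0.5195, 0.1722, 0.2211]
eef_rot: [0.0, 0.631, 0.776, 0.0]
ft_force: [-0.8, 0.6, 0.3]
gripper_width: 0.091
finger_force: 0.0
```

```bash
cat >> h.py <<'E'
def barm(p,d,z0,xy,dz=.013):
    X=cloud(p,d); m=((abs(X[...,2]-z0)<dz)&(np.hypot(X[...,0]-xy[0],X[...,1]-xy[1])<.065)).astype(np.uint8)
    c,_=cv2.findContours(m,0,1);c=max(c,key=len);return rect(rays(p,c,z0)[:,:2])
E
python3 - <<'E'
from h import *
p,i,d=snap('wrist','w2'); print(foot(p,i,d,.008)); print('bar',barm(p,d,.058,(.5067,.232)))
inc(.5067,.232,.0245,11.8)
E
```

```text
px [ 202   60  101  114 8986]
(array([507.1, 232.2]), array([107. , 121.2]), 11.8)
bar (array([507.3, 232. ]), array([13.5, 91.5]), 14.0)
TCP [0.5194 0.1724 0.2211] phi 101.82 q [ 0.3    0.281  1.639 -0.     1.222  0.093] w 0.0911
INC [ 0.0609 -0.0003  0.1966] turn 0.0004 t 3.67
```

View pics/w2.png

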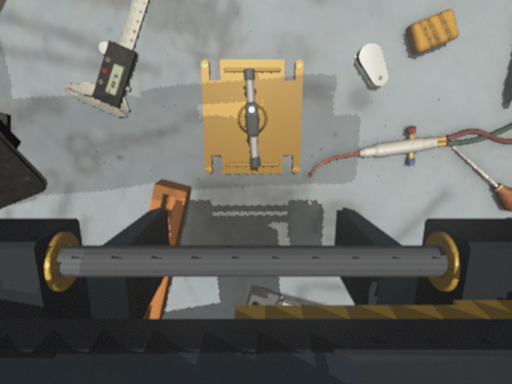

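jog_arm:
  increments:
    - [0.015,0,0.035,0]
    - [0.03,0,0.07,0]
    - [0.045,0,0.105,0]
    - [0.058,0,0.135,0]
    - [0.061,0,0.155,0]

```text
t: 4.08
eef_pos: [0.505, 0.2335, 0.063]
eef_rot: [-0.001, 0.63, 0.777, -0.002]
ft_force: [0.8, 0.2, 0.5]
gripper_width: 0.0912
finger_force: 0.0
```

jog_arm:
  increments:
    - [0,0,0.012,0]
    - [0,0,0.022,0]
    - [0,0,0.032,0]
    - [0,0,0.04,0]
    - [0,0,0.04,0]

```text
t: 4.5
eef_pos: [0.5062, 0.2322, 0.0247]
eef_rot: [-0.0, 0.63, 0.777, -0.001]
ft_force: [-0.1, -0.6, -0.1]
gripper_width: 0.091
finger_force: 0.0
```

jog_arm:
  increments:
    - [0,0,0,0]
    - [0,0,0,0]
    - [0,0,0,0]
    - [0,0,0,0]
    - [0,0,0,0]
  gripper: 1.0
  newtons: 45

```text
t: 4.92
eef_pos: [0.5071, 0.2329, 0.0264]
eef_rot: [0.0, 0.63, 0.777, 0.0]
ft_force: [0.6, -0.9, 0.7]
gripper_width: 0.0607
finger_force: 0.0
```

jog_arm:
  increments:
    - [0,0,0,0]
    - [0,0,0,0]
    - [0,0,0,0]
    - [0,0,0,0]
    - [0,0,0,0]

```text
t: 5.33
eef_pos: [0.507, 0.2328, 0.0259]
eef_rot: [0.0, 0.629, 0.777, 0.0]
ft_force: [0.6, -0.3, -1.8]
gripper_width: 0.0275
finger_force: 35.6
```

jog_arm:
  increments:
    - [0,0,0,0]
    - [0,0,0,0]
    - [0,0,0,0]
    - [0,0,0,0]
    - [0,0,0,0]
  gripper: 0.0

```text
t: 5.75
eef_pos: [0.5067, 0.2327, 0.0259]
eef_rot: [0.0, 0.629, 0.777, -0.0]
ft_force: [-1.0, -0.3, -0.4]
gripper_width: 0.0579
finger_force: 0.0
```

jog_arm:
  increments:
    - [0,0,-0.01,0]
    - [0,0,-0.05,0]
    - [0,0,-0.09,0]
    - [0,0,-0.13,0]
    - [0,0,-0.17,0]

```text
t: 6.17
eef_pos: [0.5064, 0.2326, 0.1986]
eef_rot: [0.0, 0.63, 0.777, 0.0]
ft_force: [1.4, 1.0, -0.2]
gripper_width: 0.0903
finger_force: 0.0
```

jog_arm:
  increments:
    - [-0.03,0.002,-0.01,0]
    - [-0.07,0.004,-0.02,0]
    - [-0.11,0.006,-0.03,0]
    - [-0.15,0.009,-0.035,0]
    - [-0.185,0.012,-0.035,0]

```text
t: 6.58
eef_pos: [0.5577, 0.0522, 0.2335]
eef_rot: [0.002, 0.63, 0.777, 0.001]
ft_force: [0.7, 0.2, -0.1]
gripper_width: 0.0914
finger_force: 0.0
```

jog_arm:
  increments:
    - [-0.037,0.002,0,0.05]
    - [-0.074,0.004,0,0.11]
    - [-0.11,0.006,0,0.16]
    - [-0.15,0.009,0,0.22]
    - [-0.185,0.012,0,0.276]

```text
t: 7.0
eef_pos: [0.6071, -0.1266, 0.2319]
eef_rot: [0.001, 0.732, 0.682, 0.0]
ft_force: [0.5, 0.7, 0.2]
gripper_width: 0.0914
finger_force: 0.0
```

jog_arm:
  increments:
    - [0,0,0,0]
    - [0,0,0,0]
    - [0,0,0,0]
    - [0,0,0,0]

```text
t: 7.33
eef_pos: [0.6066, -0.123, 0.2313]
eef_rot: [-0.0, 0.73, 0.684, 0.0]
ft_force: [0.2, 0.1, -0.5]
gripper_width: 0.0908
finger_force: 0.0
```

```bash
python3 - <<'E'
from h import *
p,i,d=snap('wrist','w3'); X=cloud(p,d)
m=((X[...,2]>.014)&(X[...,2]<.04)&(abs(X[...,0]-.61)<.12)&(abs(X[...,1]+.065)<.13)).astype(np.uint8)
c,_=cv2.findContours(m,0,1);c=max(c,key=len);print('plate',cv2.boundingRect(c),rect(rays(p,c,.021)[:,:2]))
cv2.imwrite('pics/w3c.png',cv2.resize(i[:240,120:400],(700,600)))
g=cv2.cvtColor(i,cv2.COLOR_BGR2GRAY)
dk=((g<110)&(m>0)).astype(np.uint8)
for q in cv2.findContours(dk,0,1)[0]:
    a=cv2.contourArea(q)
    if a>2: print(a,cv2.boundingRect(q),np.round(rays(p,q.reshape(-1,2).mean(0),.021)[0],4))
inc(.61,-.065,.2)
E
```

```text
plate (220, 33, 64, 169) (array([609.3, -65.2]), array([179.8,  67. ]), 85.7)
4.5 (301, 200, 8, 3) [ 0.666  -0.1593  0.021 ]
20.5 (300, 189, 6, 6) [ 0.664  -0.1474  0.021 ]
20.0 (195, 188, 7, 6) [ 0.5437 -0.1387  0.021 ]
8.0 (249, 146, 4, 4) [ 0.6072 -0.0932  0.021 ]
6.0 (250, 94, 4, 4) [ 0.6116 -0.037   0.021 ]
26.5 (307, 42, 6, 7) [0.6756 0.0088 0.021 ]
35.5 (190, 41, 8, 8) [0.5554 0.0174 0.021 ]
TCP [ 0.6067 -0.1228  0.2314] phi 86.26 q [-0.218  0.387  1.453  0.     1.302 -0.153] w 0.0909
INC [ 0.0579 -0.0005  0.0314] turn 0.0 t 7.38
```

View pics/w3c.png

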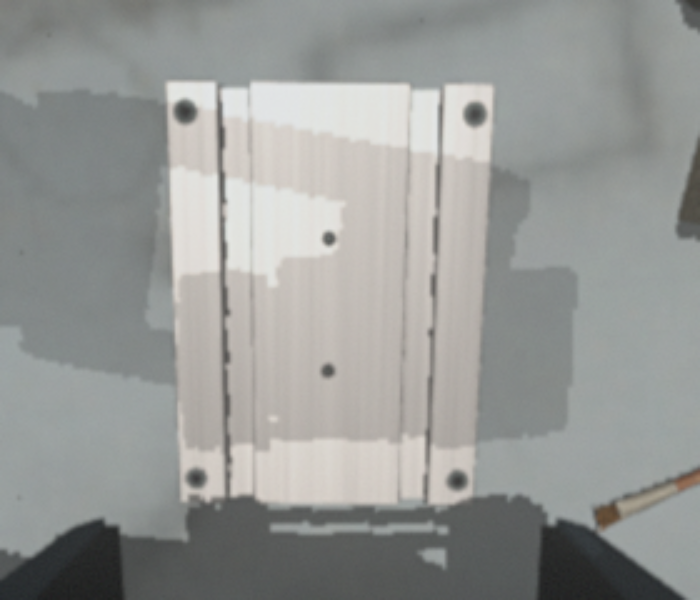

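jog_arm:
  increments:
    - [0.029,-0.011,0,0]
    - [0.058,-0.021,0,0]
    - [0.087,-0.032,0,0]
    - [0.116,-0.043,0,0]
    - [0.145,-0.053,0.005,0]

```text
t: 7.8
eef_pos: [0.5632, 0.0265, 0.2272]
eef_rot: [0.001, 0.73, 0.684, 0.001]
ft_force: [-0.3, 1.1, 0.2]
gripper_width: 0.0914
finger_force: 0.0
```

jog_arm:
  increments:
    - [0.029,-0.011,0,-0.05]
    - [0.058,-0.021,0,-0.11]
    - [0.087,-0.032,0,-0.17]
    - [0.116,-0.043,0,-0.22]
    - [0.144,-0.053,0.005,-0.272]

```text
t: 8.22
eef_pos: [0.5196, 0.1739, 0.2222]
eef_rot: [0.001, 0.629, 0.777, 0.001]
ft_force: [1.0, 0.6, 0.6]
gripper_width: 0.0914
finger_force: 0.0
```

jog_arm:
  increments:
    - [0,0,0,0]
    - [0,0,0,0]
    - [0,0,0,0]
    - [0,0,0,0]

```text
t: 8.55
eef_pos: [0.5207, 0.1708, 0.2212]
eef_rot: [0.0, 0.631, 0.776, 0.0]
ft_force: [0.1, -0.1, -0.1]
gripper_width: 0.0912
finger_force: 0.0
```

```bash
python3 - <<'E'
from h import *
p,i,d=snap('wrist','w4'); print(foot(p,i,d,.008)); print('bar',barm(p,d,.058,(.5067,.232)))
inc(.5067,.232,.0265,11.8)
E
```

```text
px [ 201   59  101  113 8981]
(array([507.2, 232.2]), array([107.3, 119.9]), 11.8)
bar (array([507.3, 232.3]), array([13.5, 91.4]), 13.9)
TCP [0.5208 0.1706 0.2212] phi 101.69 q [ 0.296  0.282  1.637 -0.     1.222  0.092] w 0.0914
INC [ 0.063  -0.0014  0.1947] turn -0.002 t 8.6
```

jog_arm:
  increments:
    - [0.015,0,0.035,0]
    - [0.03,0,0.07,0]
    - [0.045,0,0.105,0]
    - [0.058,-0.001,0.135,0]
    - [0.063,-0.001,0.155,0]

```text
t: 9.02
eef_pos: [0.5054, 0.2324, 0.0631]
eef_rot: [-0.001, 0.631, 0.775, -0.002]
ft_force: [-0.4, 0.1, 0.1]
gripper_width: 0.0915
finger_force: 0.0
```

jog_arm:
  increments:
    - [0,0,0.012,0]
    - [0,0,0.022,0]
    - [0,0,0.032,0]
    - [0,0,0.04,0]
    - [0,0,0.04,0]

```text
t: 9.43
eef_pos: [0.5064, 0.2319, 0.0248]
eef_rot: [-0.0, 0.631, 0.775, -0.001]
ft_force: [0.2, 0.5, 0.3]
gripper_width: 0.0911
finger_force: 0.0
```

jog_arm:
  increments:
    - [0,0,0,0]
    - [0,0,0,0]
    - [0,0,0,0]
    - [0,0,0,0]
    - [0,0,0,0]
  gripper: 1.0
  newtons: 50

```text
t: 9.85
eef_pos: [0.5071, 0.2328, 0.0265]
eef_rot: [0.0, 0.631, 0.776, 0.0]
ft_force: [-0.5, 0.4, 0.2]
gripper_width: 0.0607
finger_force: 0.0
```

jog_arm:
  increments:
    - [0,0,0,0]
    - [0,0,0,0]
    - [0,0,0,0]
    - [0,0,0,0]
    - [0,0,0,0]

```text
t: 10.27
eef_pos: [0.5071, 0.2328, 0.0259]
eef_rot: [0.0, 0.631, 0.776, 0.0]
ft_force: [0.2, -0.2, -2.3]
gripper_width: 0.0274
finger_force: 35.6
```

jog_arm:
  increments:
    - [0,0,0,0]
    - [0,0,-0.005,0]
    - [0,0,-0.02,0]
    - [0,0,-0.04,0]
    - [0,0,-0.055,0]

```text
t: 10.68
eef_pos: [0.5058, 0.2323, 0.0808]
eef_rot: [-0.001, 0.631, 0.776, -0.001]
ft_force: [0.8, 0.1, -6.5]
gripper_width: 0.027
finger_force: 49.7
```

jog_arm:
  increments:
    - [0,0,0,0]
    - [0,0,0,0]

```text
t: 10.85
eef_pos: [0.5065, 0.2326, 0.0807]
eef_rot: [-0.0, 0.631, 0.776, -0.0]
ft_force: [-0.7, 0.3, -7.7]
gripper_width: 0.0269
finger_force: 49.7
```

```bash
python3 - <<'E'
from h import *
p,i,d=snap('wrist','w5'); print(robot.observe()['finger_force']);z=robot.observe()['eef_pos'][2]
print(foot(p,i,d,z-.0255+.008)); print('bar',barm(p,d,z-.0255+.058,(.5067,.232)))
inc(.6094,-.0652,.080,-4.3)
E
```

```text
49.734547676634975
px [  149   126   205   105 15524]
(array([500.2, 263.1]), array([108.9,  57.9]), 11.8)
bar (array([498.8, 261.5]), array([11.2, 32.9]), 15.2)
TCP [0.5057 0.2322 0.0798] phi 101.75 q [ 0.41   0.427  1.81  -0.     0.907  0.205] w 0.0267
INC [-3.123e-01  4.100e-02 -2.000e-04] turn 0.2801 t 10.9
```

View pics/w5.png

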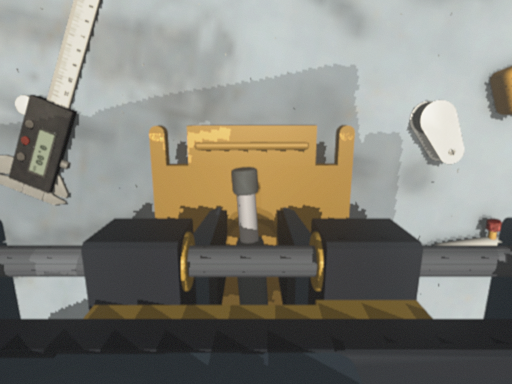

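jog_arm:
  increments:
    - [-0.02,0.01,0,0]
    - [-0.05,0.02,0,0]
    - [-0.085,0.025,0,0]
    - [-0.12,0.03,0,0]
    - [-0.155,0.03,0,0]

```text
t: 11.32
eef_pos: [0.5677, 0.0857, 0.079]
eef_rot: [-0.001, 0.631, 0.776, -0.001]
ft_force: [0.4, -0.5, -6.8]
gripper_width: 0.0267
finger_force: 49.7
```

jog_arm:
  increments:
    - [-0.035,0.002,0,0.05]
    - [-0.07,0.004,0,0.11]
    - [-0.105,0.007,0,0.17]
    - [-0.135,0.01,0,0.23]
    - [-0.157,0.011,0,0.28]

```text
t: 11.73
eef_pos: [0.61, -0.0672, 0.0787]
eef_rot: [-0.001, 0.735, 0.679, -0.001]
ft_force: [0.8, 0.2, -6.6]
gripper_width: 0.0269
finger_force: 49.7
```

jog_arm:
  increments:
    - [0,0,0,0]
    - [0,0,0,0]
    - [0,0,0,0]
    - [0,0,0,0]
    - [0,0,0,0]

```text
t: 12.15
eef_pos: [0.6099, -0.0633, 0.0804]
eef_rot: [-0.001, 0.733, 0.681, -0.0]
ft_force: [0.3, -0.5, -6.1]
gripper_width: 0.0271
finger_force: 49.7
```

```bash
python3 - <<'E'
from h import *
p,i,d=snap('wrist','w6'); o=robot.observe();print(o['finger_force'],o['joint_vel'])
z=o['eef_pos'][2]; print(foot(p,i,d,z-.0255+.008))
X=cloud(p,d)
m=((X[...,2]>.012)&(X[...,2]<.03)&(abs(X[...,0]-.61)<.12)&(abs(X[...,1]+.065)<.13)).astype(np.uint8)
for c in cv2.findContours(m,0,1)[0]:
    if len(c)>30: print('plate',cv2.boundingRect(c),rect(rays(p,c,.021)[:,:2]))
inc(.6094,-.0652,.060,-4.3)
E
```

```text
49.73847792658489 [-0.00292922 -0.00405185 -0.0073342  -0.00097029 -0.00166022  0.00095298]
px [  150   126   204   105 15219]
(array([612.1, -31.9]), array([ 57.6, 108. ]), 85.8)
plate (149, 145, 6, 74) (array([543.8, -37.1]), array([50.4,  0.7]), 85.8)
plate (321, 79, 39, 140) (array([669.6, -25.5]), array([91.4, 22.3]), 85.7)
plate (199, 79, 106, 47) (array([615.2,  10.1]), array([28.3, 67. ]), 85.8)
plate (144, 79, 39, 85) (array([557.5,   1.9]), array([53.1, 22.4]), 85.7)
TCP [ 0.6101 -0.0633  0.0806] phi 85.79 q [-0.122  0.501  1.672  0.     0.969 -0.049] w 0.0267
INC [-0.0019 -0.0005  0.0206] turn 0.0016 t 12.2
```

View pics/w6.png

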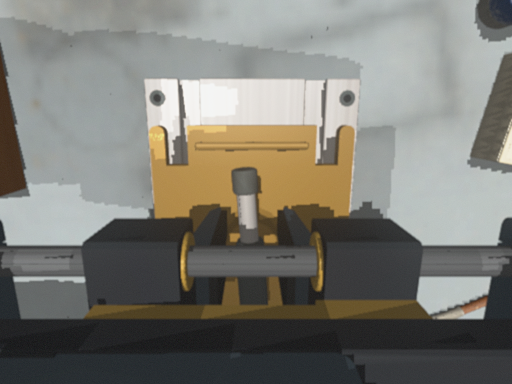

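jog_arm:
  increments:
    - [-0.0015,-0.0003,0.005,0]
    - [-0.0015,-0.0003,0.01,0]
    - [-0.0015,-0.0003,0.016,0]
    - [-0.0015,-0.0003,0.02,0]
    - [-0.0015,-0.0003,0.023,0]

```text
t: 12.62
eef_pos: [0.6095, -0.0657, 0.0569]
eef_rot: [-0.001, 0.733, 0.68, -0.001]
ft_force: [-0.8, -0.6, -6.2]
gripper_width: 0.0269
finger_force: 49.7
```

jog_arm:
  increments:
    - [0,0,0.001,0]
    - [0,0,0.002,0]
    - [0,0,0.003,0]
    - [0,0,0.004,0]
    - [0,0,0.004,0]

```text
t: 13.03
eef_pos: [0.6101, -0.0659, 0.0539]
eef_rot: [0.0, 0.733, 0.68, -0.0]
ft_force: [0.1, 0.1, -6.4]
gripper_width: 0.027
finger_force: 49.7
```

```bash
python3 - <<'E'
from h import *
o=robot.observe();print(np.round(o['ft_force'],1),np.round(o['wrist_torque'],2)); inc(.610,-.0648,.0468,-4.3)
E
```

```text
[ 0.1  0.1 -6.4] [ 0.   -0.12 -0.03]
TCP [ 0.6101 -0.0659  0.0539] phi 85.7 q [-0.126  0.53   1.7   -0.     0.912 -0.051] w 0.027
INC [ 0.0011 -0.0002  0.0071] turn 0.0001 t 13.03
```

jog_arm:
  increments:
    - [0.0008,0,0,0]
    - [0.0008,0,0,0]
    - [0.0008,0,0.001,0]
    - [0.0008,0,0.002,0]
    - [0.0008,0,0.003,0]

```text
t: 13.45
eef_pos: [0.6101, -0.0651, 0.0509]
eef_rot: [0.0, 0.733, 0.68, -0.0]
ft_force: [-0.6, 0.3, -7.0]
gripper_width: 0.0271
finger_force: 49.7
```

jog_arm:
  increments:
    - [0,0,0.001,0]
    - [0,0,0.002,0]
    - [0,0,0.003,0]
    - [0,0,0.003,0]
    - [0,0,0.003,0]

```text
t: 13.87
eef_pos: [0.6101, -0.0651, 0.0478]
eef_rot: [-0.0, 0.733, 0.68, -0.0]
ft_force: [-0.3, -0.5, -7.2]
gripper_width: 0.0266
finger_force: 49.7
```

```bash
python3 - <<'E'
from h import *
o=robot.observe();print(np.round(o['ft_force'],1),np.round(o['wrist_torque'],2)); inc(.610,-.0648,.0468,-4.3)
E
```

```text
[-0.3 -0.5 -7.2] [-0.04 -0.11  0.08]
TCP [ 0.6101 -0.0651  0.0478] phi 85.7 q [-0.125  0.537  1.706 -0.     0.899 -0.05 ] w 0.0266
INC [ 0.0003 -0.0001  0.001 ] turn 0.0001 t 13.87
```

jog_arm:
  increments:
    - [0,0,0.0005,0]
    - [0,0,0.001,0]
    - [0,0,0.0015,0]
    - [0,0,0.0015,0]

```text
t: 14.2
eef_pos: [0.6102, -0.0651, 0.0469]
eef_rot: [0.0, 0.733, 0.68, 0.0]
ft_force: [-1.1, 0.3, -3.8]
gripper_width: 0.0272
finger_force: 49.8
```

jog_arm:
  increments:
    - [0,0,0,0]
    - [0,0,0,0]
    - [0,0,0,0]
    - [0,0,0,0]
    - [0,0,0,0]
  gripper: 0.0

```text
t: 14.62
eef_pos: [0.6106, -0.0651, 0.0469]
eef_rot: [0.001, 0.733, 0.68, 0.0]
ft_force: [-0.2, -0.2, 0.2]
gripper_width: 0.0572
finger_force: 0.0
```

jog_arm:
  increments:
    - [0,0,0,0]
    - [0,0,0,0]
    - [0,0,-0.01,0]
    - [0,0,-0.04,0]
    - [0,0,-0.07,0]

```text
t: 15.03
eef_pos: [0.6092, -0.065, 0.1165]
eef_rot: [-0.001, 0.733, 0.68, -0.001]
ft_force: [0.6, -0.8, -0.4]
gripper_width: 0.0899
finger_force: 0.0
```

jog_arm:
  increments:
    - [-0.02,0,-0.03,0]
    - [-0.04,0,-0.06,0]
    - [-0.058,0,-0.09,0]
    - [-0.058,0,-0.115,0]
    - [-0.058,0,-0.115,0]

```text
t: 15.45
eef_pos: [0.6084, -0.1245, 0.2386]
eef_rot: [0.005, 0.734, 0.679, 0.004]
ft_force: [0.9, 0.6, -0.2]
gripper_width: 0.0912
finger_force: 0.0
```

jog_arm:
  increments:
    - [0,0,0,0]
    - [0,0,0,0]
    - [0,0,0,0]

```text
t: 15.7
eef_pos: [0.605, -0.1224, 0.2301]
eef_rot: [-0.001, 0.733, 0.68, -0.001]
ft_force: [-0.9, 1.0, -0.2]
gripper_width: 0.091
finger_force: 0.0
```

```bash
python3 - <<'E'
from h import *
p,i,d=snap('wrist','w7'); print('foot',foot(p,i,d,.029)); print('bar',barm(p,d,.079,(.6094,-.0652)))
X=cloud(p,d); m=((abs(X[...,2]-.0295)<.004)&(abs(X[...,0]-.61)<.07)&(abs(X[...,1]+.065)<.07)); 
Q=X[m]; A=np.c_[Q[:,:2]-[.6094,-.0652],np.ones(len(Q))]; print('plane',np.linalg.lstsq(A,Q[:,2],rcond=None)[0])
p,i,d=load('w1'); 
p,i,d=snap('scene','s1'); p2,i2,d2=snap('side','s2')
X=cloud(p2,d2); hsv=cv2.cvtColor(i2,cv2.COLOR_BGR2HSV)
m=(X[...,2]>.012)&(X[...,2]<.045)&(X[...,0]>.35)&(X[...,0]<.52)&(abs(X[...,1]-.05)<.15)&(hsv[...,1]>120)
print('rack side',rect(X[m][:,:2]))
inc(.431,.0535,.2)
E
```

```text
px [ 202   63  103  116 9252]
foot (array([610.2, -65.4]), array([120. , 106.4]), 85.9)
bar (array([610. , -65.9]), array([92.2, 13.1]), 87.9)
plane [-0.00089225 -0.00013077  0.03048554]
rack side (array([431.1,  49.3]), array([182.5,  33.7]), 87.1)
TCP [ 0.6053 -0.1225  0.2302] phi 85.73 q [-0.218  0.387  1.456 -0.     1.301 -0.144] w 0.0913
INC [ 0.1625 -0.1869  0.0302] turn 0.0 t 15.85
```

View pics/w7.png

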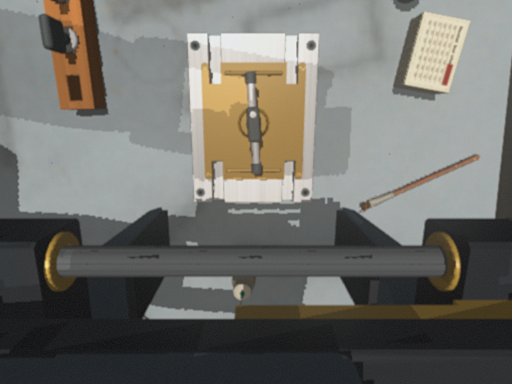

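jog_arm:
  increments:
    - [0.02,-0.035,0,0]
    - [0.04,-0.07,0,0]
    - [0.06,-0.105,0,-0.01]
    - [0.08,-0.14,0,-0.02]
    - [0.095,-0.17,0,-0.025]

```text
t: 16.27
eef_pos: [0.4407, -0.0141, 0.2306]
eef_rot: [-0.001, 0.724, 0.69, -0.001]
ft_force: [-0.2, 0.5, 0.7]
gripper_width: 0.0913
finger_force: 0.0
```

jog_arm:
  increments:
    - [0.008,-0.015,0,0]
    - [0.008,-0.015,0,0]
    - [0.008,-0.015,0,0]
    - [0.008,-0.015,0,0]

```text
t: 16.6
eef_pos: [0.4299, -0.007, 0.2315]
eef_rot: [0.001, 0.725, 0.689, 0.0]
ft_force: [0.0, -0.1, -0.0]
gripper_width: 0.0914
finger_force: 0.0
```

```bash
cat >> h.py <<'E'
def studs(p,d,zt=.068,lo=.055,box=(.36,.52,-.1,.2)):
    X=cloud(p,d); m=(X[...,2]>lo)&(X[...,2]<.08)&(X[...,0]>box[0])&(X[...,0]<box[1])&(X[...,1]>box[2])&(X[...,1]<box[3])
    for q in cv2.findContours(m.astype(np.uint8),0,1)[0]:
        if len(q)>8: print('stud',cv2.boundingRect(q),rect(rays(p,q,zt)[:,:2]))
def rack(p,i,d):
    X=cloud(p,d); hsv=cv2.cvtColor(i,cv2.COLOR_BGR2HSV)
    m=(X[...,2]>.012)&(X[...,2]<.045)&(X[...,0]>.3)&(X[...,0]<.54)&(abs(X[...,1]-.05)<.16)&(hsv[...,1]>110)
    c=max(cv2.findContours(m.astype(np.uint8),0,1)[0],key=len); print('rack',cv2.boundingRect(c),rect(rays(p,c,.03)[:,:2]))
E
python3 - <<'E'
from h import *
p,i,d=snap('wrist','w8'); studs(p,d); rack(p,i,d)
inc(.430,.0302,.056,-3)
E
```

```text
stud (244, 130, 11, 31) (array([429.2,  30. ]), array([29. ,  9.8]), 87.2)
stud (244, 80, 11, 33) (array([431.6,  75.6]), array([28.9,  9.5]), 86.9)
rack (232, 29, 35, 173) (array([430.6,  52.9]), array([178.7,  35.3]), 87.2)
TCP [ 0.43   -0.0071  0.2313] phi 87.11 q [-0.043  0.087  1.861 -0.     1.193  0.007] w 0.0914
INC [ 0.0373 -0.0019  0.1753] turn 0.002 t 16.65
```

View pics/w8.png

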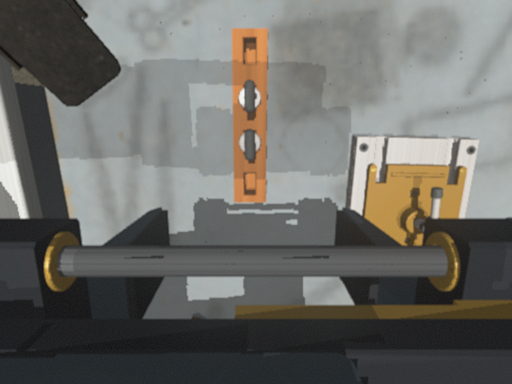

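jog_arm:
  increments:
    - [0.015,-0.001,0.035,0]
    - [0.03,-0.002,0.07,0]
    - [0.037,-0.0025,0.105,0]
    - [0.037,-0.0025,0.135,0]
    - [0.037,-0.0025,0.155,0]
  gripper: 0.4

```text
t: 17.07
eef_pos: [0.4276, 0.0302, 0.0734]
eef_rot: [-0.001, 0.725, 0.689, -0.002]
ft_force: [0.2, 0.2, -0.4]
gripper_width: 0.0604
finger_force: 0.0
```

jog_arm:
  increments:
    - [0,0,0.008,0]
    - [0,0,0.015,0]
    - [0,0,0.02,0]
    - [0,0,0.02,0]
    - [0,0,0.02,0]

```text
t: 17.48
eef_pos: [0.4291, 0.0302, 0.0571]
eef_rot: [0.001, 0.725, 0.689, 0.001]
ft_force: [-0.3, -0.0, 0.9]
gripper_width: 0.0546
finger_force: 0.0
```

jog_arm:
  increments:
    - [0,0,0,0]
    - [0,0,0,0]
    - [0,0,0,0]
    - [0,0,0,0]
    - [0,0,0,0]
  gripper: 1.0
  newtons: 40

```text
t: 17.9
eef_pos: [0.4283, 0.0304, 0.0567]
eef_rot: [0.0, 0.725, 0.689, 0.0]
ft_force: [0.1, 0.1, 0.7]
gripper_width: 0.0243
finger_force: 0.0
```

jog_arm:
  increments:
    - [0,0,0,0]
    - [0,0,0,0]
    - [0,0,0,0]
    - [0,0,0,0]
    - [0,0,0,0]

```text
t: 18.32
eef_pos: [0.4283, 0.0304, 0.0565]
eef_rot: [0.0, 0.725, 0.689, 0.0]
ft_force: [0.9, -0.1, 0.3]
gripper_width: 0.0098
finger_force: 40.0
```

jog_arm:
  increments:
    - [0,0,-0.01,0]
    - [0,0,-0.03,0]
    - [0,0,-0.05,0]
    - [0,0,-0.07,0]
    - [0,0,-0.08,0]

```text
t: 18.73
eef_pos: [0.4289, 0.0304, 0.1383]
eef_rot: [0.001, 0.725, 0.689, 0.001]
ft_force: [0.6, -0.2, -0.7]
gripper_width: 0.0098
finger_force: 40.0
```

jog_arm:
  increments:
    - [-0.001,0.025,0,0]
    - [-0.003,0.06,0,0]
    - [-0.005,0.1,0,0]
    - [-0.007,0.13,0,0.012]
    - [-0.0073,0.148,0,0.0245]

```text
t: 19.15
eef_pos: [0.5788, 0.0152, 0.136]
eef_rot: [0.001, 0.733, 0.68, 0.001]
ft_force: [0.3, 0.3, -1.4]
gripper_width: 0.0099
finger_force: 40.0
```

jog_arm:
  increments:
    - [0,0,0,0]
    - [0,0,0,0]
    - [0,0,0,0]
    - [0,0,0,0]

```text
t: 19.48
eef_pos: [0.574, 0.0158, 0.1362]
eef_rot: [-0.001, 0.733, 0.68, -0.001]
ft_force: [0.4, -0.5, -1.1]
gripper_width: 0.0098
finger_force: 40.0
```

```bash
python3 - <<'E'
from h import *
p,i,d=snap('wrist','w9'); print(robot.observe()['finger_force'])
cv2.imwrite('pics/w9c.png',cv2.resize(i[60:300,100:420],(800,600)))
inc(.5755,.0156,.080,-4.3)
E
```

```text
3.9999577403068542
TCP [0.5742 0.0158 0.1364] phi 85.75 q [ 0.008  0.391  1.701 -0.     1.051  0.082] w 0.0098
INC [-0.0001  0.0013  0.0564] turn 0.0009 t 19.53
```

View pics/w9c.png

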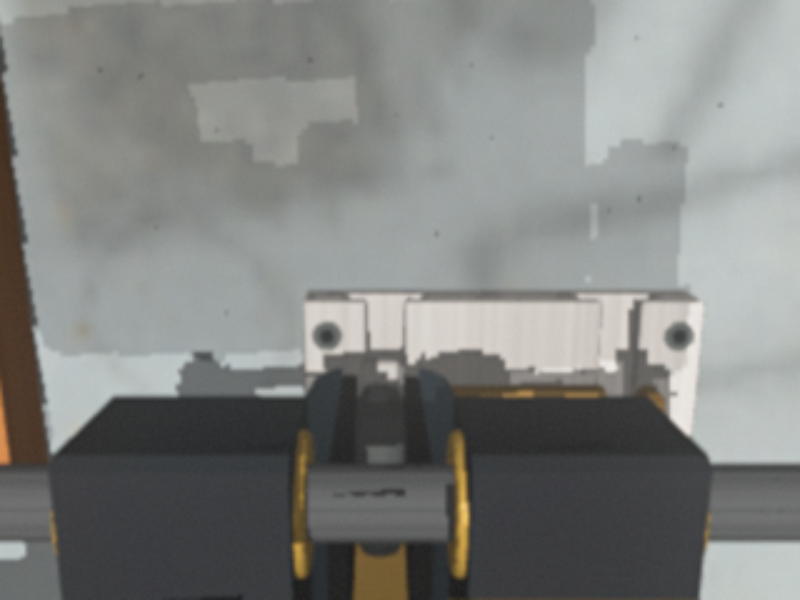

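jog_arm:
  increments:
    - [0,0,0,0]
    - [0,0,0,0]
    - [0,0,0,0]
    - [0,0,0,0]
    - [0,0,0,0]

```text
t: 19.95
eef_pos: [0.5755, 0.0157, 0.1365]
eef_rot: [0.0, 0.733, 0.68, 0.0]
ft_force: [-0.5, -0.2, -0.8]
gripper_width: 0.0097
finger_force: 40.0
```

jog_arm:
  increments:
    - [0,0,0,0]
    - [0,0,0,0]
    - [0,0,0,0]
    - [0,0,0,0]
    - [0,0,0,0]

```text
t: 20.37
eef_pos: [0.5756, 0.0157, 0.1364]
eef_rot: [0.0, 0.733, 0.68, -0.0]
ft_force: [0.2, 0.3, -1.4]
gripper_width: 0.0099
finger_force: 40.0
```

```bash
python3 - <<'E'
from h import *
for n,t in (('wrist','w10'),('side','s10')):
    p,i,d=snap(n,t); X=cloud(p,d); 
    m=(np.hypot(X[...,0]-.5745,X[...,1]-.0158)<.03)&(X[...,2]>.03)&(X[...,2]<.3)
    print(n,m.sum(),np.round(np.percentile(X[m][:,2],[0,2,10,50]),4) if m.any() else '')
print(np.abs(load('w9')[1].astype(int)-load('w10')[1]).max())
s=cv2.imread('pics/s10.png'); cv2.imwrite('pics/s10c.png',cv2.resize(s[140:260,210:370],(800,600),interpolation=cv2.INTER_CUBIC))
inc(.5755,.0156,.080,-4.3); print(robot.observe()['ft_force'])
E
```

```text
wrist 19381 [0.0884 0.1314 0.1638 0.2389]
side 757 [0.0304 0.0939 0.1283 0.1939]
157
TCP [0.5756 0.0157 0.1364] phi 85.73 q [ 0.007  0.392  1.698 -0.     1.051  0.082] w 0.0097
INC [-0.0001 -0.0001  0.0564] turn 0.0005 t 20.47
[ 0.35704886  0.0606789  -0.99208296]
```

View pics/s10c.png

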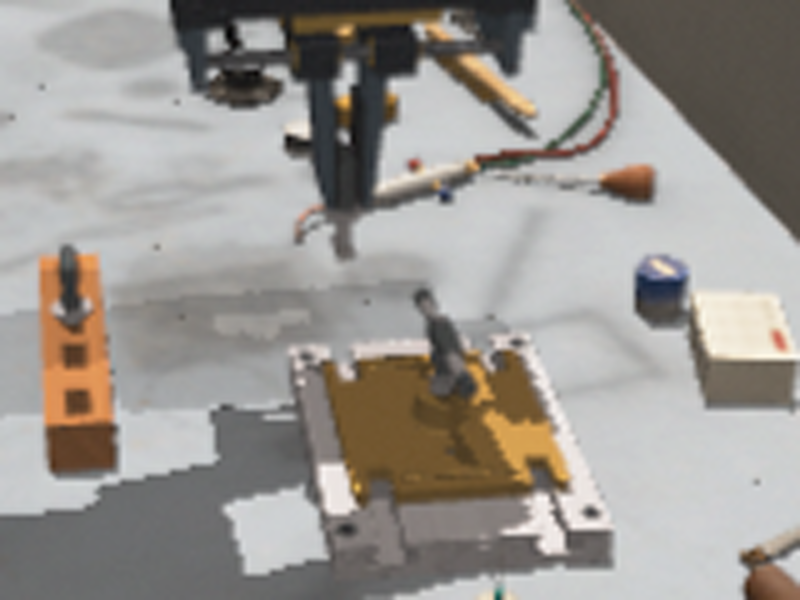

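jog_arm:
  increments:
    - [0,0,0.015,0]
    - [0,0,0.035,0]
    - [0,0,0.052,0]
    - [0,0,0.06,0]
    - [0,0,0.06,0]

```text
t: 20.88
eef_pos: [0.5742, 0.0157, 0.0745]
eef_rot: [-0.001, 0.733, 0.68, -0.002]
ft_force: [-1.5, -0.7, -0.9]
gripper_width: 0.0099
finger_force: 40.0
```

jog_arm:
  increments:
    - [0,0,0.002,0]
    - [0,0,0.004,0]
    - [0,0,0.006,0]
    - [0,0,0.008,0]
    - [0,0,0.01,0]

```text
t: 21.3
eef_pos: [0.5759, 0.0157, 0.0668]
eef_rot: [0.0, 0.733, 0.68, 0.0]
ft_force: [-0.1, -0.4, -1.2]
gripper_width: 0.0098
finger_force: 40.0
```

```bash
python3 - <<'E'
from h import *
o=robot.observe();print(np.round(o['ft_force'],1),np.round(o['wrist_torque'],2)); inc(.5755,.0156,.058,-4.3)
E
```

```text
[-0.1 -0.4 -1.2] [-0.01 -0.1  -0.01]
TCP [0.5759 0.0157 0.0668] phi 85.73 q [ 0.007  0.466  1.78  -0.     0.894  0.082] w 0.0098
INC [-0.0001 -0.0004  0.0088] turn 0.0006 t 21.3
```

jog_arm:
  increments:
    - [0,0,0.002,0]
    - [0,0,0.004,0]
    - [0,0,0.006,0]
    - [0,0,0.008,0]
    - [0,0,0.009,0]

```text
t: 21.72
eef_pos: [0.5754, 0.0157, 0.0571]
eef_rot: [-0.0, 0.733, 0.68, -0.0]
ft_force: [-0.2, 0.8, -1.0]
gripper_width: 0.0097
finger_force: 40.0
```

jog_arm:
  increments:
    - [0,0,0,0]
    - [-0.004,0,0,0]
    - [-0.008,0,0,0]
    - [-0.012,0,0,0]
    - [-0.016,0,0,0]

```text
t: 22.13
eef_pos: [0.5744, -0.0008, 0.0575]
eef_rot: [0.0, 0.733, 0.68, -0.0]
ft_force: [0.5, 0.0, -0.2]
gripper_width: 0.0097
finger_force: 40.0
```

```bash
python3 - <<'E'
from h import *
o=robot.observe();print(np.round(o['ft_force'],1),np.round(o['wrist_torque'],2)); inc(.5731,-.0163,.0575,-4.3)
E
```

```text
[ 0.5  0.  -0.2] [-0.03 -0.11  0.01]
TCP [ 0.5744 -0.0008  0.0575] phi 85.72 q [-0.021  0.476  1.793 -0.     0.873  0.053] w 0.0097
INC [-0.0155 -0.0001 -0.    ] turn 0.0004 t 22.13
```

jog_arm:
  increments:
    - [-0.004,0,0,0]
    - [-0.008,0,0,0]
    - [-0.012,0,0,0]
    - [-0.015,0,0,0]
    - [-0.0165,0,0,0]

```text
t: 22.55
eef_pos: [0.5731, -0.0173, 0.0574]
eef_rot: [0.0, 0.733, 0.68, -0.0]
ft_force: [-0.0, 0.1, -1.5]
gripper_width: 0.0094
finger_force: 40.0
```

jog_arm:
  increments:
    - [-0.0005,0,0,0]
    - [-0.0005,0,0,0]
    - [-0.0005,0,0,0]

```text
t: 22.8
eef_pos: [0.5732, -0.0171, 0.0574]
eef_rot: [0.0, 0.733, 0.68, 0.0]
ft_force: [-0.4, 0.2, -0.5]
gripper_width: 0.0097
finger_force: 40.0
```

```bash
python3 - <<'E'
from h import *
o=robot.observe();print(np.round(o['ft_force'],1),np.round(o['wrist_torque'],2)); inc(.5731,-.0163,.0575,-4.3)
E
```

```text
[-0.4  0.2 -0.5] [-0.05 -0.04  0.02]
TCP [ 0.5732 -0.0171  0.0574] phi 85.73 q [-0.05   0.474  1.796  0.     0.872  0.025] w 0.0097
INC [ 0.0008 -0.0001 -0.0001] turn 0.0006 t 22.8
```

jog_arm:
  increments:
    - [0,0,0,0.1]
    - [0,0,0,0.2]
    - [0,0,0,0.31]
    - [0,0,0,0.42]
    - [0,0,0,0.53]

```text
t: 23.22
eef_pos: [0.5732, -0.0169, 0.0574]
eef_rot: [-0.0, 0.887, 0.462, -0.0]
ft_force: [-0.3, -0.3, -0.8]
gripper_width: 0.0102
finger_force: 40.0
```

jog_arm:
  increments:
    - [0,0,0,0.11]
    - [0,0,0,0.22]
    - [0,0,0,0.33]
    - [0,0,0,0.44]
    - [0,0,0,0.54]

```text
t: 23.63
eef_pos: [0.5732, -0.0169, 0.0574]
eef_rot: [0.0, 0.978, 0.209, -0.0]
ft_force: [-0.1, -0.4, -1.1]
gripper_width: 0.0097
finger_force: 40.0
```

jog_arm:
  increments:
    - [0,0,0,0.11]
    - [0,0,0,0.22]
    - [0,0,0,0.33]
    - [0,0,0,0.43]
    - [0,0,0,0.5]

```text
t: 24.05
eef_pos: [0.5732, -0.017, 0.0574]
eef_rot: [0.0, 0.999, -0.039, 0.0]
ft_force: [-0.0, 0.2, -1.0]
gripper_width: 0.0097
finger_force: 40.0
```

jog_arm:
  increments:
    - [0,0,0,0]
    - [0,0,0,0]
    - [0,0,0,0]

```text
t: 24.3
eef_pos: [0.5732, -0.0171, 0.0574]
eef_rot: [0.0, 0.999, -0.036, 0.0]
ft_force: [-0.3, 0.1, -1.6]
gripper_width: 0.0097
finger_force: 40.0
```

```bash
python3 - <<'E'
from h import *
o=robot.observe();print(np.round(o['ft_force'],1),np.round(o['wrist_torque'],2),o['finger_force']); inc(.5731,-.0168,.0575,85.7)
E
```

```text
[-0.3  0.1 -1.6] [ 0.05  0.03 -0.02] 39.99977231025696
TCP [ 0.5732 -0.0171  0.0574] phi -4.12 q [-0.05   0.474  1.796 -0.     0.872  1.593] w 0.0097
INC [-0.0001 -0.0003 -0.0001] turn 0.0031 t 24.3
```

jog_arm:
  increments:
    - [0,0,0,0]
    - [0,0,0,0]
    - [0,0,0,0]
    - [0,0,0,0]
    - [0,0,0,0]
  gripper: 0.6

```text
t: 24.72
eef_pos: [0.5732, -0.0173, 0.0575]
eef_rot: [0.0, 0.999, -0.037, 0.0]
ft_force: [-0.2, -0.3, -0.2]
gripper_width: 0.0363
finger_force: 0.0
```

jog_arm:
  increments:
    - [0,0,-0.01,0]
    - [0,0,-0.03,0]
    - [0,0,-0.06,0]
    - [0,0,-0.08,0]
    - [0,0,-0.09,0]

```text
t: 25.13
eef_pos: [0.5748, -0.0173, 0.1512]
eef_rot: [0.0, 0.999, -0.037, 0.003]
ft_force: [0.1, 0.2, -0.1]
gripper_width: 0.0368
finger_force: 0.0
```

jog_arm:
  increments:
    - [-0.03,-0.009,-0.016,-0.1]
    - [-0.06,-0.018,-0.032,-0.2]
    - [-0.09,-0.028,-0.05,-0.31]
    - [-0.12,-0.037,-0.065,-0.42]
    - [-0.147,-0.047,-0.083,-0.53]

```text
t: 25.55
eef_pos: [0.4274, 0.0407, 0.2305]
eef_rot: [-0.0, 0.974, 0.229, -0.001]
ft_force: [0.2, 0.6, 1.0]
gripper_width: 0.0363
finger_force: 0.0
```

jog_arm:
  increments:
    - [0,0,0,-0.11]
    - [0,0,0,-0.22]
    - [0,0,0,-0.33]
    - [0,0,0,-0.43]
    - [0,0,0,-0.53]

```text
t: 25.97
eef_pos: [0.4295, 0.0405, 0.2304]
eef_rot: [-0.0, 0.88, 0.476, -0.0]
ft_force: [-0.5, 0.6, -0.5]
gripper_width: 0.0371
finger_force: 0.0
```

jog_arm:
  increments:
    - [0,0,0,-0.11]
    - [0,0,0,-0.22]
    - [0,0,0,-0.33]
    - [0,0,0,-0.43]
    - [0,0,0,-0.53]

```text
t: 26.38
eef_pos: [0.4296, 0.0405, 0.2303]
eef_rot: [-0.0, 0.724, 0.689, -0.0]
ft_force: [-0.3, 0.6, 0.2]
gripper_width: 0.0365
finger_force: 0.0
```

jog_arm:
  increments:
    - [0,0,0,0]
    - [0,0,0,0]
    - [0,0,0,0]
    - [0,0,0,0]

```text
t: 26.72
eef_pos: [0.4299, 0.0405, 0.2304]
eef_rot: [0.0, 0.727, 0.687, -0.0]
ft_force: [-0.2, -0.9, 0.6]
gripper_width: 0.0364
finger_force: 0.0
```

```bash
python3 - <<'E'
from h import *
p,i,d=snap('wrist','w11'); studs(p,d); rack(p,i,d)
studs(p,d,.0685,.06,(.54,.67,-.15,.03))
inc(.4316,.0756,.0565,-3)
E
```

```text
stud (246, 131, 10, 32) (array([430.7,  76. ]), array([29.9,  8.8]), 87.0)
rack (234, 79, 35, 162) (array([429.8,  53.2]), array([177.7,  35.3]), 86.8)
stud (429, 232, 10, 4) (array([614.4, -23.4]), array([3.3, 9.3]), 86.9)
TCP [0.4299 0.0405 0.2304] phi 86.81 q [ 0.067  0.091  1.859 -0.     1.192  0.123] w 0.0368
INC [ 0.0352 -0.0003  0.1739] turn -0.0033 t 26.77
```

View pics/w11.png

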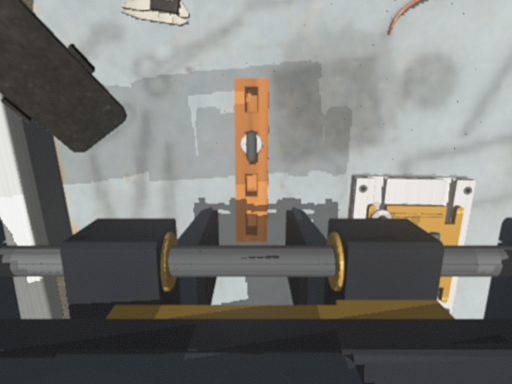

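jog_arm:
  increments:
    - [0.015,-0.001,0.035,0]
    - [0.03,-0.001,0.07,0]
    - [0.0355,-0.001,0.105,0]
    - [0.0355,-0.001,0.135,0]
    - [0.0355,-0.001,0.155,0]
  gripper: 0.4

```text
t: 27.18
eef_pos: [0.4293, 0.0762, 0.0729]
eef_rot: [-0.001, 0.726, 0.688, -0.002]
ft_force: [-0.4, -0.4, -0.1]
gripper_width: 0.0544
finger_force: 0.0
```

jog_arm:
  increments:
    - [0,0,0.008,0]
    - [0,0,0.015,0]
    - [0,0,0.019,0]
    - [0,0,0.019,0]
    - [0,0,0.019,0]

```text
t: 27.6
eef_pos: [0.4318, 0.076, 0.0573]
eef_rot: [0.001, 0.726, 0.687, 0.001]
ft_force: [0.1, 0.3, 0.7]
gripper_width: 0.0549
finger_force: 0.0
```

jog_arm:
  increments:
    - [0,0,0,0]
    - [0,0,0,0]
    - [0,0,0,0]
    - [0,0,0,0]
    - [0,0,0,0]
  gripper: 1.0
  newtons: 40

```text
t: 28.02
eef_pos: [0.4311, 0.076, 0.0567]
eef_rot: [0.0, 0.726, 0.688, 0.0]
ft_force: [0.1, 0.1, -0.6]
gripper_width: 0.0245
finger_force: 0.0
```

jog_arm:
  increments:
    - [0,0,0,0]
    - [0,0,0,0]
    - [0,0,0,0]
    - [0,0,0,0]
    - [0,0,0,0]

```text
t: 28.43
eef_pos: [0.4309, 0.076, 0.0564]
eef_rot: [0.0, 0.726, 0.688, -0.0]
ft_force: [-0.3, -0.8, 0.9]
gripper_width: 0.0096
finger_force: 40.0
```

jog_arm:
  increments:
    - [0,0,-0.01,0]
    - [0,0,-0.035,0]
    - [0,0,-0.065,0]
    - [0,0,-0.095,0]
    - [0,0,-0.105,0]

```text
t: 28.85
eef_pos: [0.433, 0.0763, 0.1651]
eef_rot: [0.002, 0.726, 0.688, 0.003]
ft_force: [1.0, 1.2, -1.3]
gripper_width: 0.0102
finger_force: 40.0
```

jog_arm:
  increments:
    - [-0.01,0.011,0,0]
    - [-0.03,0.033,0,0]
    - [-0.055,0.059,0,0]
    - [-0.08,0.086,0,0]
    - [-0.105,0.112,0,0]

```text
t: 29.27
eef_pos: [0.5378, -0.0361, 0.1612]
eef_rot: [-0.0, 0.726, 0.688, -0.0]
ft_force: [0.5, 1.3, -0.7]
gripper_width: 0.0095
finger_force: 40.0
```

jog_arm:
  increments:
    - [-0.025,0.027,0,0.004]
    - [-0.05,0.054,0,0.008]
    - [-0.075,0.08,0,0.012]
    - [-0.095,0.1,0,0.016]
    - [-0.105,0.1125,0,0.0195]

```text
t: 29.68
eef_pos: [0.6453, -0.1489, 0.1604]
eef_rot: [0.0, 0.733, 0.68, -0.0]
ft_force: [-0.2, 0.0, -0.7]
gripper_width: 0.0099
finger_force: 40.0
```

jog_arm:
  increments:
    - [0,0,0,0]
    - [0,0,0,0]
    - [0,0,0,0]
    - [0,0,0,0]
    - [0,0,0,0]

```text
t: 30.1
eef_pos: [0.643, -0.1449, 0.1617]
eef_rot: [-0.0, 0.732, 0.681, -0.0]
ft_force: [0.4, -0.8, -0.6]
gripper_width: 0.01
finger_force: 40.0
```

```bash
python3 - <<'E'
from h import *
p,i,d=snap('wrist','w12'); print(robot.observe()['finger_force'])
studs(p,d,.0685,.06,(.54,.60,-.05,.03)); print('foot',foot(p,i,d,.029))
inc(.6435,-.146,.0765,-4.3)
E
```

```text
39.99978303909302
stud (119, 26, 45, 18) (array([574.1, -18.9]), array([11. , 30.9]), 85.8)
px [  141    24   130   148 13993]
foot (array([610. , -65.4]), array([120.5, 107.2]), 85.8)
TCP [ 0.6431 -0.145   0.1618] phi 85.82 q [-0.239  0.495  1.455 -0.     1.192 -0.166] w 0.01
INC [-0.001   0.0004  0.0853] turn 0.0021 t 30.15
```

jog_arm:
  increments:
    - [-0.001,0.0004,0.02,0.002]
    - [-0.001,0.0004,0.045,0.002]
    - [-0.001,0.0004,0.07,0.002]
    - [-0.001,0.0004,0.083,0.002]
    - [-0.001,0.0004,0.085,0.002]

```text
t: 30.57
eef_pos: [0.6416, -0.1459, 0.0734]
eef_rot: [-0.003, 0.733, 0.68, -0.002]
ft_force: [-0.3, -0.1, -2.3]
gripper_width: 0.0098
finger_force: 40.0
```

jog_arm:
  increments:
    - [0,0,0,0]
    - [0,0,0.002,0]
    - [0,0,0.004,0]
    - [0,0,0.007,0]
    - [0,0,0.01,0]

```text
t: 30.98
eef_pos: [0.6445, -0.1471, 0.0672]
eef_rot: [0.001, 0.733, 0.68, 0.0]
ft_force: [-0.1, 0.6, -0.5]
gripper_width: 0.01
finger_force: 40.0
```

```bash
python3 - <<'E'
from h import *
o=robot.observe();print(np.round(o['ft_force'],1),np.round(o['wrist_torque'],2)); inc(.6435,-.146,.0575,-4.3)
E
```

```text
[-0.1  0.6 -0.5] [-0.03 -0.11  0.02]
TCP [ 0.6445 -0.1471  0.0672] phi 85.65 q [-0.242  0.578  1.565 -0.     0.997 -0.166] w 0.01
INC [ 0.001  -0.0011  0.0097] turn -0.0009 t 30.98
```

jog_arm:
  increments:
    - [0,0,0.002,0]
    - [0,-0.0005,0.004,0]
    - [0,-0.0005,0.006,0]
    - [0,-0.0005,0.008,0]
    - [0,-0.0005,0.0095,0]

```text
t: 31.4
eef_pos: [0.6435, -0.147, 0.0569]
eef_rot: [-0.0, 0.733, 0.68, -0.0]
ft_force: [-3.0, 0.8, 9.6]
gripper_width: 0.0097
finger_force: 40.0
```

jog_arm:
  increments:
    - [0,0,0,0]
    - [0.004,0,0,0]
    - [0.008,0,0,0]
    - [0.012,0,0,0]
    - [0.015,0,0,0]

```text
t: 31.82
eef_pos: [0.6448, -0.1314, 0.057]
eef_rot: [0.0, 0.733, 0.68, 0.0]
ft_force: [0.6, -0.2, -0.2]
gripper_width: 0.0098
finger_force: 40.0
```

```bash
python3 - <<'E'
from h import *
o=robot.observe();print(np.round(o['ft_force'],1),np.round(o['wrist_torque'],2)); inc(.6459,-.1131,.0575,-4.3)
E
```

```text
[ 0.6 -0.2 -0.2] [-0.15 -0.08 -0.05]
TCP [ 0.6448 -0.1314  0.057 ] phi 85.67 q [-0.218  0.585  1.582 -0.     0.974 -0.143] w 0.0098
INC [ 0.0183 -0.0002 -0.0005] turn -0.0006 t 31.82
```

Slide home, then a quarter turn.

jog_arm:
  increments:
    - [0.004,0,-0.0003,0]
    - [0.008,0,-0.0003,0]
    - [0.012,0,-0.0003,0]
    - [0.016,0,-0.0003,0]
    - [0.018,0,-0.0003,0]

```text
t: 32.23
eef_pos: [0.646, -0.1133, 0.0571]
eef_rot: [-0.0, 0.733, 0.68, 0.0]
ft_force: [-0.2, -0.4, -0.9]
gripper_width: 0.01
finger_force: 40.0
```

jog_arm:
  increments:
    - [0,0,0,0]
    - [0,0,0,0]
    - [0,0,0,0]

```text
t: 32.48
eef_pos: [0.646, -0.1142, 0.0572]
eef_rot: [0.0, 0.733, 0.68, -0.0]
ft_force: [1.0, -0.1, 0.0]
gripper_width: 0.0096
finger_force: 40.0
```

```bash
python3 - <<'E'
from h import *
o=robot.observe();print(np.round(o['ft_force'],1),np.round(o['wrist_torque'],2)); inc(.6459,-.1131,.0575,-4.3)
E
```

```text
[ 1.  -0.1  0. ] [-0.03 -0.18 -0.01]
TCP [ 0.646  -0.1142  0.0572] phi 85.64 q [-0.192  0.582  1.587 -0.     0.973 -0.116] w 0.0096
INC [ 0.001  -0.0002 -0.0003] turn -0.001 t 32.48
```

jog_arm:
  increments:
    - [0.001,0,0,0]
    - [0.001,0,0,0.1]
    - [0.001,0,0,0.2]
    - [0.001,0,0,0.31]
    - [0.001,0,0,0.42]

```text
t: 32.9
eef_pos: [0.6461, -0.1132, 0.0572]
eef_rot: [0.0, 0.861, 0.509, 0.0]
ft_force: [0.4, -0.0, -0.6]
gripper_width: 0.0099
finger_force: 40.0
```

jog_arm:
  increments:
    - [0,0,0,0.11]
    - [0,0,0,0.22]
    - [0,0,0,0.33]
    - [0,0,0,0.44]
    - [0,0,0,0.55]

```text
t: 33.32
eef_pos: [0.646, -0.1132, 0.0572]
eef_rot: [0.0, 0.967, 0.257, -0.0]
ft_force: [0.9, 0.7, -0.9]
gripper_width: 0.0097
finger_force: 40.0
```

jog_arm:
  increments:
    - [0,0,0,0.11]
    - [0,0,0,0.22]
    - [0,0,0,0.33]
    - [0,0,0,0.44]
    - [0,0,0,0.55]

```text
t: 33.73
eef_pos: [0.6461, -0.1132, 0.0572]
eef_rot: [0.0, 1.0, -0.016, 0.0]
ft_force: [0.8, -0.7, -0.8]
gripper_width: 0.0101
finger_force: 40.0
```

jog_arm:
  increments:
    - [0,0,0,0.05]
    - [0,0,0,0.05]
    - [0,0,0,0.05]
    - [0,0,0,0.05]

```text
t: 34.07
eef_pos: [0.6461, -0.1131, 0.0572]
eef_rot: [0.0, 0.999, -0.037, 0.0]
ft_force: [0.1, 0.9, -1.1]
gripper_width: 0.0096
finger_force: 40.0
```

```bash
python3 - <<'E'
from h import *
o=robot.observe();print(np.round(o['ft_force'],1),np.round(o['wrist_torque'],2),o['finger_force']); inc(.646,-.1131,.0575,85.7)
E
```

```text
[ 0.1  0.9 -1.1] [ 0.01 -0.05  0.01] 39.99982237815857
TCP [ 0.6461 -0.1131  0.0572] phi -4.25 q [-0.191  0.582  1.587 -0.     0.972  1.454] w 0.0096
INC [-0.0001 -0.     -0.0003] turn 0.0009 t 34.07
```

jog_arm:
  increments:
    - [0,0,0,0]
    - [0,0,0,0]
    - [0,0,0,0]
    - [0,0,0,0]
    - [0,0,0,0]
  gripper: 0.6

```text
t: 34.48
eef_pos: [0.6461, -0.113, 0.0573]
eef_rot: [0.0, 0.999, -0.038, 0.0]
ft_force: [0.3, 0.1, -0.2]
gripper_width: 0.0359
finger_force: 0.0
```

jog_arm:
  increments:
    - [0,0,-0.01,0]
    - [0,0,-0.03,0]
    - [0,0,-0.065,0]
    - [0,0,-0.1,0]
    - [0,0,-0.13,0]

```text
t: 34.9
eef_pos: [0.6464, -0.1131, 0.1903]
eef_rot: [0.0, 0.999, -0.038, 0.001]
ft_force: [0.7, 0.1, 0.2]
gripper_width: 0.0365
finger_force: 0.0
```

jog_arm:
  increments:
    - [-0.008,0.003,-0.01,-0.1]
    - [-0.016,0.006,-0.02,-0.2]
    - [-0.024,0.009,-0.03,-0.31]
    - [-0.032,0.012,-0.04,-0.42]
    - [-0.039,0.013,-0.044,-0.53]

```text
t: 35.32
eef_pos: [0.6063, -0.1235, 0.2339]
eef_rot: [0.001, 0.974, 0.228, 0.002]
ft_force: [1.4, -0.4, -0.2]
gripper_width: 0.0366
finger_force: 0.0
```

jog_arm:
  increments:
    - [0,0,0,-0.11]
    - [0,0,0,-0.22]
    - [0,0,0,-0.33]
    - [0,0,0,-0.43]
    - [0,0,0,-0.53]

```text
t: 35.73
eef_pos: [0.6061, -0.1231, 0.2322]
eef_rot: [0.0, 0.88, 0.475, 0.0]
ft_force: [0.6, -0.1, -0.5]
gripper_width: 0.0368
finger_force: 0.0
```

jog_arm:
  increments:
    - [0,0,0,-0.11]
    - [0,0,0,-0.22]
    - [0,0,0,-0.33]
    - [0,0,0,-0.43]
    - [0,0,0,-0.51]

```text
t: 36.15
eef_pos: [0.6062, -0.1231, 0.2322]
eef_rot: [0.0, 0.732, 0.681, 0.0]
ft_force: [0.4, -0.1, 0.3]
gripper_width: 0.0365
finger_force: 0.0
```

jog_arm:
  increments:
    - [0,0,0,0]
    - [0,0,0,0]
    - [0,0,0,0]
    - [0,0,0,0]

```text
t: 36.48
eef_pos: [0.6062, -0.123, 0.2315]
eef_rot: [0.0, 0.734, 0.679, 0.0]
ft_force: [-0.6, -0.5, -0.4]
gripper_width: 0.0365
finger_force: 0.0
```

```bash
cat >> h.py <<'E'
def bar(p,d):
    X=cloud(p,d); m=((X[...,2]>.066)&(X[...,2]<.095)&(np.hypot(X[...,0]-.6095,X[...,1]+.0652)<.054)).astype(np.uint8)
    # exclude stud wings (1 in each diagonal quadrant) by keeping the component through the axis
    l,lab,st,_=cv2.connectedComponentsWithStats(m); k=max(range(1,l),key=lambda k:st[k,4]); c=max(cv2.findContours((lab==k).astype(np.uint8),0,1)[0],key=len)
    r=rays(p,c,.077)[:,:2]; v,u=np.nonzero(lab==k); Q=rays(p,np.c_[u,v],.077)[:,:2]; Q=Q-Q.mean(0); w=np.linalg.svd(Q,full_matrices=False)[2][0]
    print('bar',rect(r),'pca',round(np.degrees(np.arctan2(w[1],w[0]))%180,2),'z',round(np.median(X[lab==k][:,2]),4))
E
python3 - <<'E'
from h import *
p,i,d=snap('wrist','w13'); bar(p,d); studs(p,d,.0685,.06,(.54,.60,-.05,.03)); studs(p,d,.0685,.06,(.63,.69,-.15,-.09)); print('foot',foot(p,i,d,.029)); rack(p,i,d)
p,i,d=load('w7'); bar(p,d)
inc(.6096,-.0653,.0725,-2.1)
E
```

```text
bar (array([610. , -65.8]), array([93. , 13.2]), 87.8) pca 89.77 z 0.0814
stud (191, 69, 33, 12) (array([572.9, -18.4]), array([ 9.6, 29.7]), 85.6)
stud (276, 164, 30, 11) (array([ 645.6, -112.5]), array([10. , 28.8]), 85.6)
px [ 201   63  102  115 8542]
foot (array([610.3, -65.5]), array([119.4, 106.5]), 85.6)
rack (40, 0, 60, 109) (array([431. ,  14.8]), array([103.9,  44.6]), 87.0)
bar (array([610. , -65.9]), array([92.8, 13.1]), 87.9) pca 89.83 z 0.0816
TCP [ 0.6062 -0.123   0.2314] phi 85.59 q [-0.219  0.387  1.454 -0.     1.301 -0.142] w 0.0364
INC [ 0.0578 -0.001   0.1589] turn -0.0402 t 36.53
```

jog_arm:
  increments:
    - [0.015,0,0.03,-0.02]
    - [0.035,0,0.06,-0.04]
    - [0.052,-0.001,0.09,-0.063]
    - [0.058,-0.001,0.12,-0.063]
    - [0.058,-0.001,0.14,-0.063]

```text
t: 36.95
eef_pos: [0.6082, -0.0633, 0.0885]
eef_rot: [-0.002, 0.711, 0.703, -0.001]
ft_force: [0.3, 0.1, -1.5]
gripper_width: 0.0364
finger_force: 0.0
```

jog_arm:
  increments:
    - [0,0,0.008,0]
    - [0,0,0.015,0]
    - [0,0,0.019,0]
    - [0,0,0.019,0]
    - [0,0,0.019,0]

```text
t: 37.37
eef_pos: [0.6104, -0.0656, 0.0734]
eef_rot: [0.001, 0.712, 0.702, 0.001]
ft_force: [0.3, -0.3, 0.7]
gripper_width: 0.0364
finger_force: 0.0
```

jog_arm:
  increments:
    - [0,0,0,0]
    - [0,0,0,0]
    - [0,0,0,0]
    - [0,0,0,0]
    - [0,0,0,0]
  gripper: 1.0
  newtons: 45

```text
t: 37.78
eef_pos: [0.6101, -0.0653, 0.0727]
eef_rot: [0.001, 0.712, 0.703, 0.0]
ft_force: [-0.2, -0.1, 1.2]
gripper_width: 0.0115
finger_force: 45.0
```

```bash
python3 - <<'E'
from h import *
o=robot.observe();print(np.round(o['ft_force'],1),np.round(o['wrist_torque'],2),o['finger_force']); inc(.6095,-.0652,.0725,-4.35)
E
```

```text
[-0.2 -0.1  1.2] [-0.09 -0.16  0.08] 44.99640226364136
TCP [ 0.6101 -0.0653  0.0727] phi 89.27 q [-0.125  0.509  1.682 -0.     0.949 -0.112] w 0.0115
INC [ 0.0001 -0.0006  0.0002] turn 0.0631 t 37.78
```

jog_arm:
  increments:
    - [0,0,0,0.08]
    - [0,0,0,0.16]
    - [0,0,0,0.25]
    - [0,0,0,0.34]
    - [0,0,0,0.42]

```text
t: 38.2
eef_pos: [0.6101, -0.0653, 0.0726]
eef_rot: [0.001, 0.844, 0.537, 0.0]
ft_force: [-0.5, 1.0, 1.3]
gripper_width: 0.0117
finger_force: 45.0
```

jog_arm:
  increments:
    - [0,0,0,0.09]
    - [0,0,0,0.18]
    - [0,0,0,0.26]
    - [0,0,0,0.34]
    - [0,0,0,0.42]

```text
t: 38.62
eef_pos: [0.6101, -0.0653, 0.0726]
eef_rot: [0.0, 0.937, 0.35, 0.001]
ft_force: [1.0, -0.7, 0.9]
gripper_width: 0.0118
finger_force: 45.0
```

jog_arm:
  increments:
    - [0,0,0,0.09]
    - [0,0,0,0.18]
    - [0,0,0,0.26]
    - [0,0,0,0.34]
    - [0,0,0,0.42]

```text
t: 39.03
eef_pos: [0.6101, -0.0653, 0.0725]
eef_rot: [0.0, 0.989, 0.147, 0.001]
ft_force: [0.4, -0.2, 0.5]
gripper_width: 0.0114
finger_force: 45.0
```

jog_arm:
  increments:
    - [0,0,0.0001,0.09]
    - [0,0,0.0002,0.18]
    - [0,0,0.0003,0.26]
    - [0,0,0.0003,0.34]
    - [0,0,0.0003,0.374]

```text
t: 39.45
eef_pos: [0.6102, -0.0654, 0.0724]
eef_rot: [0.0, 0.999, -0.039, 0.001]
ft_force: [0.4, -0.3, 0.4]
gripper_width: 0.0121
finger_force: 45.0
```

jog_arm:
  increments:
    - [0,0,0,0]
    - [0,0,0,0]
    - [0,0,0,0]

```text
t: 39.7
eef_pos: [0.6102, -0.0653, 0.0723]
eef_rot: [0.0, 0.999, -0.038, 0.001]
ft_force: [0.5, -1.3, 1.7]
gripper_width: 0.0118
finger_force: 45.0
```

```bash
python3 - <<'E'
from h import *
o=robot.observe();print(np.round(o['ft_force'],1),np.round(o['wrist_torque'],2),o['finger_force']); inc(.6095,-.0652,.0725,-94.35)
E
```

```text
[ 0.5 -1.3  1.7] [-0.13 -0.19 -0.08] 45.00019133090973
TCP [ 0.6102 -0.0653  0.0723] phi -4.34 q [-0.125  0.509  1.682 -0.     0.949  1.521] w 0.0118
INC [-0.0007 -0.0001 -0.0002] turn 0.0003 t 39.7
```

jog_arm:
  increments:
    - [0,0,0,0]
    - [0,0,0,0]
    - [0,0,0,0]
    - [0,0,0,0]
  gripper: 0.6

```text
t: 40.03
eef_pos: [0.6092, -0.065, 0.0716]
eef_rot: [-0.0, 0.999, -0.038, -0.001]
ft_force: [0.2, -0.9, -0.0]
gripper_width: 0.0348
finger_force: 0.0
```

jog_arm:
  increments:
    - [0,0,-0.01,0]
    - [0,0,-0.03,0]
    - [0,0,-0.05,0]
    - [0,0,-0.05,-0.06]
    - [0,0,-0.05,-0.17]

```text
t: 40.45
eef_pos: [0.6107, -0.0653, 0.1244]
eef_rot: [0.0, 0.999, 0.049, 0.002]
ft_force: [-0.6, 0.2, 0.3]
gripper_width: 0.0363
finger_force: 0.0
```

jog_arm:
  increments:
    - [0,0,0,-0.12]
    - [0,0,0,-0.24]
    - [0,0,0,-0.36]
    - [0,0,0,-0.48]
    - [0,0,0,-0.6]

```text
t: 40.87
eef_pos: [0.6097, -0.0651, 0.1227]
eef_rot: [0.0, 0.939, 0.343, 0.0]
ft_force: [0.7, -0.8, 1.2]
gripper_width: 0.0365
finger_force: 0.0
```

jog_arm:
  increments:
    - [0,0,0,-0.12]
    - [0,0,0,-0.24]
    - [0,0,0,-0.36]
    - [0,0,0,-0.48]
    - [0,0,0,-0.6]

```text
t: 41.28
eef_pos: [0.6097, -0.0652, 0.1227]
eef_rot: [0.0, 0.796, 0.605, 0.0]
ft_force: [0.2, 0.7, -0.5]
gripper_width: 0.0369
finger_force: 0.0
```

jog_arm:
  increments:
    - [0,0,0,-0.12]
    - [0,0,0,-0.24]
    - [0,0,0,-0.36]
    - [0,0,0,-0.48]
    - [0,0,0,-0.6]

```text
t: 41.7
eef_pos: [0.6097, -0.0651, 0.1227]
eef_rot: [0.0, 0.582, 0.813, 0.0]
ft_force: [-0.6, -0.6, -1.1]
gripper_width: 0.0364
finger_force: 0.0
```

jog_arm:
  increments:
    - [0,0,0,-0.12]
    - [0,0,0,-0.24]
    - [0,0,0,-0.36]
    - [0,0,0,-0.48]
    - [0,0,0,-0.6]

```text
t: 42.12
eef_pos: [0.6097, -0.0651, 0.1227]
eef_rot: [0.0, 0.315, 0.949, 0.0]
ft_force: [-0.6, -0.2, 0.5]
gripper_width: 0.0366
finger_force: 0.0
```

jog_arm:
  increments:
    - [0,0,0,-0.12]
    - [0,0,0,-0.24]
    - [0,0,0,-0.36]
    - [0,0,0,-0.48]
    - [0,0,0,-0.572]

```text
t: 42.53
eef_pos: [0.6097, -0.0651, 0.1227]
eef_rot: [0.0, 0.035, 0.999, -0.0]
ft_force: [-0.1, -0.2, 0.2]
gripper_width: 0.0366
finger_force: 0.0
```

jog_arm:
  increments:
    - [0,0,0,0]
    - [0,0,0,0]
    - [0,0,0,0]
    - [0,0,0,0]

```text
t: 42.87
eef_pos: [0.6096, -0.0651, 0.1221]
eef_rot: [0.0, 0.039, 0.999, -0.0]
ft_force: [-0.2, -0.1, 1.0]
gripper_width: 0.0365
finger_force: 0.0
```

```bash
python3 - <<'E'
from h import *
inc(.6099,-.0653,.0722,-94.35)
E
```

```text
TCP [ 0.6096 -0.0651  0.1221] phi 175.58 q [-0.125  0.459  1.626 -0.     1.056 -1.619] w 0.0365
INC [-0.0003 -0.0001  0.0499] turn -0.0012 t 42.87
```

jog_arm:
  increments:
    - [0,0,0.015,0]
    - [0,0,0.03,0]
    - [0,0,0.042,0]
    - [0,0,0.05,0]
    - [0,0,0.05,0]

```text
t: 43.28
eef_pos: [0.6084, -0.065, 0.0701]
eef_rot: [-0.002, 0.038, 0.999, 0.0]
ft_force: [0.7, -0.3, 0.2]
gripper_width: 0.0365
finger_force: 0.0
```

jog_arm:
  increments:
    - [0,0,0,0]
    - [0,0,0,0]
    - [0,0,0,0]
    - [0,0,0,0]
    - [0,0,0,0]
  gripper: 1.0

```text
t: 43.7
eef_pos: [0.6101, -0.0653, 0.0727]
eef_rot: [0.001, 0.038, 0.999, -0.0]
ft_force: [-0.8, -1.0, 1.3]
gripper_width: 0.012
finger_force: 45.0
```

jog_arm:
  increments:
    - [0,0,0,0]
    - [0,0,0,0.1]
    - [0,0,0,0.2]
    - [0,0,0,0.3]
    - [0,0,0,0.4]

```text
t: 44.12
eef_pos: [0.6101, -0.0653, 0.0726]
eef_rot: [0.001, 0.238, 0.971, -0.0]
ft_force: [-0.0, -0.5, 1.6]
gripper_width: 0.0118
finger_force: 45.0
```

jog_arm:
  increments:
    - [0,0,0,0.1]
    - [0,0,0,0.2]
    - [0,0,0,0.3]
    - [0,0,0,0.4]
    - [0,0,0,0.5]

```text
t: 44.53
eef_pos: [0.6101, -0.0653, 0.0725]
eef_rot: [0.001, 0.471, 0.882, 0.0]
ft_force: [0.5, -0.3, 1.9]
gripper_width: 0.0119
finger_force: 45.0
```

jog_arm:
  increments:
    - [0,0,0.0001,0.1]
    - [0,0,0.0002,0.2]
    - [0,0,0.0003,0.3]
    - [0,0,0.0003,0.4]
    - [0,0,0.0003,0.5]

```text
t: 44.95
eef_pos: [0.6101, -0.0653, 0.0723]
eef_rot: [0.001, 0.674, 0.738, 0.0]
ft_force: [0.0, -0.9, 1.2]
gripper_width: 0.0117
finger_force: 45.0
```

jog_arm:
  increments:
    - [0,0,0,0.09]
    - [0,0,0,0.171]
    - [0,0,0,0.171]
    - [0,0,0,0.171]
    - [0,0,0,0.171]

```text
t: 45.37
eef_pos: [0.6102, -0.0654, 0.0722]
eef_rot: [0.001, 0.733, 0.68, 0.0]
ft_force: [0.9, -1.5, 4.5]
gripper_width: 0.0116
finger_force: 45.0
```

```bash
python3 - <<'E'
from h import *
o=robot.observe();print(np.round(o['ft_force'],1),np.round(o['wrist_torque'],2),o['finger_force']); inc(.6099,-.0653,.0722,-4.35)
E
```

```text
[ 0.9 -1.5  4.5] [-0.18 -0.26 -0.13] 45.000972747802734
TCP [ 0.6102 -0.0654  0.0722] phi 85.73 q [-0.125  0.509  1.682 -0.     0.948 -0.051] w 0.0116
INC [ 0.     -0.0003 -0.    ] turn 0.0013 t 45.37
```

jog_arm:
  increments:
    - [0,0,0,-0.1]
    - [0,0,0,-0.2]
    - [0,0,0,-0.31]
    - [0,0,-0.0001,-0.42]
    - [0,0,-0.0001,-0.524]

```text
t: 45.78
eef_pos: [0.6101, -0.0653, 0.0723]
eef_rot: [0.001, 0.53, 0.848, 0.0]
ft_force: [0.5, -1.2, 3.1]
gripper_width: 0.0119
finger_force: 45.0
```

jog_arm:
  increments:
    - [0,0,0,-0.1]
    - [0,0,0,-0.2]
    - [0,0,0,-0.31]
    - [0,0,-0.0001,-0.42]
    - [0,0,-0.0001,-0.524]

```text
t: 46.2
eef_pos: [0.6101, -0.0653, 0.0724]
eef_rot: [0.001, 0.292, 0.956, 0.0]
ft_force: [0.4, -0.4, 2.7]
gripper_width: 0.0116
finger_force: 45.0
```

jog_arm:
  increments:
    - [0,0,0,-0.1]
    - [0,0,0,-0.2]
    - [0,0,0,-0.31]
    - [0,0,-0.0001,-0.42]
    - [0,0,-0.0001,-0.524]

```text
t: 46.62
eef_pos: [0.6101, -0.0653, 0.0725]
eef_rot: [0.001, 0.034, 0.999, -0.0]
ft_force: [-0.0, -0.4, 3.5]
gripper_width: 0.0119
finger_force: 45.0
```

jog_arm:
  increments:
    - [0,0,0,0]
    - [0,0,0,0]
    - [0,0,0,0]

```text
t: 46.87
eef_pos: [0.6101, -0.0653, 0.0724]
eef_rot: [0.001, 0.038, 0.999, -0.0]
ft_force: [0.5, -1.5, 4.8]
gripper_width: 0.0116
finger_force: 45.0
```

jog_arm:
  increments:
    - [0,0,0,0.1]
    - [0,0,0,0.2]
    - [0,0,0,0.31]
    - [0,0,0.0001,0.42]
    - [0,0,0.0001,0.524]

```text
t: 47.28
eef_pos: [0.6101, -0.0653, 0.0723]
eef_rot: [0.001, 0.298, 0.955, -0.0]
ft_force: [0.5, -0.1, 5.2]
gripper_width: 0.0119
finger_force: 45.0
```

jog_arm:
  increments:
    - [0,0,0,0.1]
    - [0,0,0,0.2]
    - [0,0,0,0.31]
    - [0,0,0.0001,0.42]
    - [0,0,0.0001,0.524]

```text
t: 47.7
eef_pos: [0.6102, -0.0653, 0.0722]
eef_rot: [0.001, 0.535, 0.845, 0.0]
ft_force: [-0.2, -1.2, 5.1]
gripper_width: 0.0117
finger_force: 45.0
```

jog_arm:
  increments:
    - [0,0,0,0.1]
    - [0,0,0,0.2]
    - [0,0,0,0.31]
    - [0,0,0.0001,0.42]
    - [0,0,0.0001,0.524]

```text
t: 48.12
eef_pos: [0.6101, -0.0654, 0.0721]
eef_rot: [0.001, 0.736, 0.677, 0.0]
ft_force: [-0.1, -1.1, 4.7]
gripper_width: 0.0113
finger_force: 45.0
```

jog_arm:
  increments:
    - [0,0,0,0.1]
    - [0,0,0,0.2]
    - [0,0,0,0.31]
    - [0,0,0.0001,0.42]
    - [0,0,0.0001,0.524]

```text
t: 48.53
eef_pos: [0.6101, -0.0654, 0.072]
eef_rot: [0.001, 0.886, 0.464, 0.0]
ft_force: [0.4, -1.5, 4.9]
gripper_width: 0.0118
finger_force: 45.0
```

jog_arm:
  increments:
    - [0,0,0,0.1]
    - [0,0,0,0.2]
    - [0,0,0,0.31]
    - [0,0,0.0001,0.42]
    - [0,0,0.0001,0.524]

```text
t: 48.95
eef_pos: [0.6101, -0.0654, 0.0719]
eef_rot: [0.0, 0.976, 0.219, 0.001]
ft_force: [0.5, -1.4, 6.0]
gripper_width: 0.0119
finger_force: 45.0
```

jog_arm:
  increments:
    - [0,0,0,0.1]
    - [0,0,0,0.2]
    - [0,0,0,0.31]
    - [0,0,0.0001,0.42]
    - [0,0,0.0001,0.524]

```text
t: 49.37
eef_pos: [0.6101, -0.0654, 0.0718]
eef_rot: [0.0, 0.999, -0.042, 0.001]
ft_force: [0.5, -1.5, 5.2]
gripper_width: 0.0116
finger_force: 45.0
```

jog_arm:
  increments:
    - [0,0,0,0]
    - [0,0,0,0]
    - [0,0,0,0]

```text
t: 49.62
eef_pos: [0.61, -0.0654, 0.0718]
eef_rot: [0.0, 0.999, -0.04, 0.001]
ft_force: [0.5, -1.1, 4.0]
gripper_width: 0.0115
finger_force: 45.0
```

```bash
python3 - <<'E'
from h import *
o=robot.observe();print(np.round(o['ft_force'],1),np.round(o['wrist_torque'],2),o['finger_force']); inc(.6099,-.0653,.0722,-94.35)
E
```

```text
[ 0.5 -1.1  4. ] [-0.2  -0.05 -0.17] 45.001269578933716
TCP [ 0.61   -0.0654  0.0718] phi -4.53 q [-0.125  0.51   1.683 -0.     0.948  1.525] w 0.0115
INC [-0.0001 -0.0001 -0.0004] turn -0.0032 t 49.62
```

jog_arm:
  increments:
    - [0,0,0,-0.1]
    - [0,0,0,-0.2]
    - [0,0,0,-0.31]
    - [0,0,-0.0001,-0.42]
    - [0,0,-0.0001,-0.524]

```text
t: 50.03
eef_pos: [0.6101, -0.0654, 0.0719]
eef_rot: [0.0, 0.975, 0.223, 0.001]
ft_force: [0.9, -1.7, 5.4]
gripper_width: 0.0119
finger_force: 45.0
```

jog_arm:
  increments:
    - [0,0,0,-0.1]
    - [0,0,0,-0.2]
    - [0,0,0,-0.31]
    - [0,0,-0.0001,-0.42]
    - [0,0,-0.0001,-0.524]

```text
t: 50.45
eef_pos: [0.6101, -0.0654, 0.072]
eef_rot: [0.001, 0.884, 0.468, 0.0]
ft_force: [0.6, -0.4, 5.2]
gripper_width: 0.012
finger_force: 45.0
```

jog_arm:
  increments:
    - [0,0,0,-0.1]
    - [0,0,0,-0.2]
    - [0,0,0,-0.31]
    - [0,0,-0.0001,-0.42]
    - [0,0,-0.0001,-0.524]

```text
t: 50.87
eef_pos: [0.6102, -0.0654, 0.0721]
eef_rot: [0.001, 0.732, 0.681, 0.0]
ft_force: [0.2, -1.3, 4.7]
gripper_width: 0.0119
finger_force: 45.0
```

jog_arm:
  increments:
    - [0,0,0,0]
    - [0,0,0,0]
    - [0,0,0,0]

```text
t: 51.12
eef_pos: [0.6101, -0.0654, 0.0721]
eef_rot: [0.001, 0.734, 0.679, 0.0]
ft_force: [-0.1, -0.0, 5.3]
gripper_width: 0.0117
finger_force: 45.0
```

jog_arm:
  increments:
    - [0,0,0,0.1]
    - [0,0,0,0.2]
    - [0,0,0,0.31]
    - [0,0,0.0001,0.42]
    - [0,0,0.0001,0.524]

```text
t: 51.53
eef_pos: [0.6101, -0.0654, 0.072]
eef_rot: [0.001, 0.886, 0.464, 0.0]
ft_force: [0.4, -1.9, 5.5]
gripper_width: 0.0115
finger_force: 45.0
```

jog_arm:
  increments:
    - [0,0,0,0.1]
    - [0,0,0,0.2]
    - [0,0,0,0.31]
    - [0,0,0.0001,0.42]
    - [0,0,0.0001,0.524]

```text
t: 51.95
eef_pos: [0.6101, -0.0654, 0.0719]
eef_rot: [0.0, 0.976, 0.219, 0.001]
ft_force: [-0.3, -1.8, 6.5]
gripper_width: 0.0119
finger_force: 45.0
```

jog_arm:
  increments:
    - [0,0,0,0.1]
    - [0,0,0,0.2]
    - [0,0,0,0.31]
    - [0,0,0.0001,0.42]
    - [0,0,0.0001,0.52]

```text
t: 52.37
eef_pos: [0.61, -0.0654, 0.0718]
eef_rot: [0.0, 0.999, -0.04, 0.001]
ft_force: [0.5, -1.0, 5.8]
gripper_width: 0.0115
finger_force: 45.0
```

jog_arm:
  increments:
    - [0,0,0,0]
    - [0,0,0,0]
    - [0,0,0,0]

```text
t: 52.62
eef_pos: [0.6101, -0.0654, 0.0718]
eef_rot: [0.0, 0.999, -0.038, 0.001]
ft_force: [0.9, -1.5, 5.8]
gripper_width: 0.0116
finger_force: 45.0
```

jog_arm:
  increments:
    - [0,0,0,0]
    - [0,0,0,0]
    - [0,0,0,0]
    - [0,0,0,0]
  gripper: 0.6

```text
t: 52.95
eef_pos: [0.609, -0.0649, 0.0706]
eef_rot: [-0.0, 0.999, -0.037, -0.001]
ft_force: [0.1, 0.0, 0.2]
gripper_width: 0.0349
finger_force: 0.0
```

jog_arm:
  increments:
    - [0,0,-0.01,0]
    - [0,0,-0.03,0]
    - [0,0,-0.05,0]
    - [0,0,-0.05,-0.06]
    - [0,0,-0.05,-0.17]

```text
t: 53.37
eef_pos: [0.6107, -0.0652, 0.1237]
eef_rot: [0.0, 0.999, 0.05, 0.002]
ft_force: [-0.8, 0.3, 0.2]
gripper_width: 0.0363
finger_force: 0.0
```

jog_arm:
  increments:
    - [0,0,0,-0.12]
    - [0,0,0,-0.24]
    - [0,0,0,-0.36]
    - [0,0,0,-0.48]
    - [0,0,0,-0.6]

```text
t: 53.78
eef_pos: [0.6096, -0.0651, 0.122]
eef_rot: [0.0, 0.939, 0.344, 0.0]
ft_force: [0.6, 0.5, -0.1]
gripper_width: 0.0366
finger_force: 0.0
```

jog_arm:
  increments:
    - [0,0,0,-0.12]
    - [0,0,0,-0.24]
    - [0,0,0,-0.36]
    - [0,0,0,-0.48]
    - [0,0,0,-0.6]

```text
t: 54.2
eef_pos: [0.6097, -0.0651, 0.122]
eef_rot: [0.0, 0.795, 0.606, 0.0]
ft_force: [0.5, 1.1, 1.3]
gripper_width: 0.0363
finger_force: 0.0
```

jog_arm:
  increments:
    - [0,0,0,-0.12]
    - [0,0,0,-0.24]
    - [0,0,0,-0.36]
    - [0,0,0,-0.48]
    - [0,0,0,-0.6]

```text
t: 54.62
eef_pos: [0.6096, -0.0651, 0.122]
eef_rot: [0.0, 0.581, 0.814, 0.0]
ft_force: [-0.4, 0.0, -0.2]
gripper_width: 0.0366
finger_force: 0.0
```

jog_arm:
  increments:
    - [0,0,0,-0.12]
    - [0,0,0,-0.24]
    - [0,0,0,-0.36]
    - [0,0,0,-0.48]
    - [0,0,0,-0.6]

```text
t: 55.03
eef_pos: [0.6096, -0.0651, 0.122]
eef_rot: [0.0, 0.314, 0.949, 0.0]
ft_force: [-0.4, -0.2, -0.1]
gripper_width: 0.0362
finger_force: 0.0
```

jog_arm:
  increments:
    - [0,0,0,-0.12]
    - [0,0,0,-0.24]
    - [0,0,0,-0.36]
    - [0,0,0,-0.48]
    - [0,0,0,-0.572]

```text
t: 55.45
eef_pos: [0.6096, -0.0651, 0.122]
eef_rot: [0.0, 0.034, 0.999, -0.0]
ft_force: [-0.8, -0.6, 0.2]
gripper_width: 0.0367
finger_force: 0.0
```

jog_arm:
  increments:
    - [0,0,0,0]
    - [0,0,0,0]
    - [0,0,0,0]
    - [0,0,0,0]

```text
t: 55.78
eef_pos: [0.6096, -0.0651, 0.1215]
eef_rot: [0.0, 0.037, 0.999, -0.0]
ft_force: [-0.2, -0.6, -0.7]
gripper_width: 0.0365
finger_force: 0.0
```

```bash
python3 - <<'E'
from h import *
inc(.6099,-.0653,.0718,-94.35)
E
```

```text
TCP [ 0.6096 -0.0651  0.1215] phi 175.75 q [-0.125  0.46   1.627 -0.     1.055 -1.622] w 0.0365
INC [-0.0003 -0.0002  0.0497] turn 0.0017 t 55.78
```

jog_arm:
  increments:
    - [0,0,0.015,0]
    - [0,0,0.03,0]
    - [0,0,0.042,0]
    - [0,0,0.049,0]
    - [0,0,0.049,0]

```text
t: 56.2
eef_pos: [0.6085, -0.0651, 0.0707]
eef_rot: [-0.002, 0.037, 0.999, 0.0]
ft_force: [0.6, -0.1, -0.4]
gripper_width: 0.0366
finger_force: 0.0
```

jog_arm:
  increments:
    - [0,0,0,0]
    - [0,0,0,0]
    - [0,0,0,0]
    - [0,0,0,0]
    - [0,0,0,0]
  gripper: 1.0

```text
t: 56.62
eef_pos: [0.6101, -0.0653, 0.0731]
eef_rot: [0.001, 0.037, 0.999, -0.0]
ft_force: [0.7, 0.4, 1.9]
gripper_width: 0.0119
finger_force: 45.0
```

jog_arm:
  increments:
    - [0,0,0,0]
    - [0,0,0,0.1]
    - [0,0,0,0.2]
    - [0,0,0,0.3]
    - [0,0,0,0.4]

```text
t: 57.03
eef_pos: [0.6101, -0.0653, 0.073]
eef_rot: [0.001, 0.236, 0.972, -0.0]
ft_force: [-0.0, -0.0, 2.0]
gripper_width: 0.0117
finger_force: 45.0
```

jog_arm:
  increments:
    - [0,0,0,0.1]
    - [0,0,0,0.2]
    - [0,0,0,0.3]
    - [0,0,0,0.4]
    - [0,0,0,0.5]

```text
t: 57.45
eef_pos: [0.6101, -0.0653, 0.0729]
eef_rot: [0.001, 0.469, 0.883, 0.0]
ft_force: [-0.1, -0.3, 1.7]
gripper_width: 0.0117
finger_force: 45.0
```

jog_arm:
  increments:
    - [0,0,0.0001,0.1]
    - [0,0,0.0002,0.2]
    - [0,0,0.0003,0.3]
    - [0,0,0.0003,0.4]
    - [0,0,0.0003,0.5]

```text
t: 57.87
eef_pos: [0.6101, -0.0653, 0.0727]
eef_rot: [0.001, 0.673, 0.739, 0.0]
ft_force: [-0.2, -0.1, 2.4]
gripper_width: 0.0117
finger_force: 45.0
```

jog_arm:
  increments:
    - [0,0,0,0.09]
    - [0,0,0,0.173]
    - [0,0,0,0.173]
    - [0,0,0,0.173]
    - [0,0,0,0.173]

```text
t: 58.28
eef_pos: [0.6101, -0.0653, 0.0726]
eef_rot: [0.001, 0.733, 0.681, 0.0]
ft_force: [0.2, -0.5, 3.5]
gripper_width: 0.0121
finger_force: 45.0
```

```bash
python3 - <<'E'
from h import *
o=robot.observe();print(np.round(o['ft_force'],1),np.round(o['wrist_torque'],2),o['finger_force']); inc(.6099,-.0653,.0722,-4.35)
E
```

```text
[ 0.2 -0.5  3.5] [-0.21 -0.15 -0.04] 45.00092089176178
TCP [ 0.6101 -0.0653  0.0726] phi 85.79 q [-0.125  0.509  1.682 -0.     0.949 -0.052] w 0.0121
INC [ 0.     -0.0002  0.0004] turn 0.0024 t 58.28
```

jog_arm:
  increments:
    - [0,0,0,0]
    - [0,0,0,0]
    - [0,0,0,0]
    - [0,0,0,0]
    - [0,0,0,0]
  gripper: 0.6

```text
t: 58.7
eef_pos: [0.6093, -0.065, 0.0717]
eef_rot: [-0.0, 0.733, 0.68, -0.0]
ft_force: [0.1, -0.4, -0.1]
gripper_width: 0.036
finger_force: 0.0
```

jog_arm:
  increments:
    - [0,0,-0.01,0]
    - [0,0,-0.035,0]
    - [0,0,-0.07,0]
    - [-0.02,0,-0.1,0]
    - [-0.04,0,-0.13,0]

```text
t: 59.12
eef_pos: [0.6066, -0.1046, 0.2044]
eef_rot: [0.0, 0.732, 0.681, 0.0]
ft_force: [0.3, -1.1, 0.2]
gripper_width: 0.0365
finger_force: 0.0
```

jog_arm:
  increments:
    - [-0.018,0,-0.03,0]
    - [-0.018,0,-0.03,0]
    - [-0.018,0,-0.03,0]
    - [-0.018,0,-0.03,0]
    - [-0.018,0,-0.03,0]

```text
t: 59.53
eef_pos: [0.6044, -0.1223, 0.2307]
eef_rot: [-0.001, 0.733, 0.68, -0.001]
ft_force: [-0.6, 0.0, -0.6]
gripper_width: 0.0366
finger_force: 0.0
```

```bash
python3 - <<'E'
from h import *
p,i,d=snap('wrist','w14'); bar(p,d); studs(p,d,.0685,.06,(.54,.60,-.05,.03)); studs(p,d,.0685,.06,(.63,.69,-.15,-.09)); print('foot',foot(p,i,d,.029))
inc(.6096,-.0653,.0725,-4.35)
cv2.imwrite('pics/w14c.png',cv2.resize(i[40:220,150:350],(667,600)))
E
```

```text
bar (array([609.9, -65.4]), array([91.8, 13.9]), 85.8) pca 85.57 z 0.0801
stud (194, 69, 33, 12) (array([573.1, -17.8]), array([ 9.6, 29.6]), 85.7)
stud (278, 165, 31, 11) (array([ 645.6, -112.5]), array([10. , 29.6]), 85.8)
px [ 204   64  102  115 8604]
foot (array([610.1, -65.7]), array([119.3, 106.4]), 85.8)
TCP [ 0.6045 -0.1222  0.2305] phi 85.75 q [-0.218  0.386  1.457  0.     1.302 -0.144] w 0.0364
INC [0.0571 0.0009 0.158 ] turn 0.0017 t 59.58
```

View pics/w14c.png

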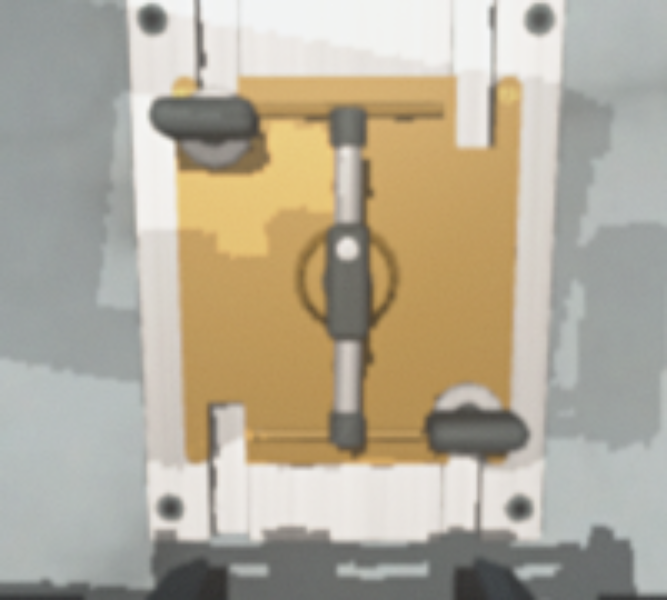

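The last picture shows both studs square across their slots at opposite ends and the bar along the foot's y axis. The block reads about 1.3 mm lower, which is one full turn. I am handing the job in.

```bash
python3 -c "
from bench import robot
print(robot.finish_job())"
```

```text
the job is handed in; nothing more can be done
None
```

Job handed in at about 60 s: the foot sits flat on both dowels, the rack's only two studs are locked square at opposite ends of the foot, and the tap was turned half on, quarter back, twice over and then a last half, ending one full turn in; each half turn except the second was paused midway to regrip the wrench.

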